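# Shut the pump's suction valve with its loose T-key

### The job

Shut the suction valve of the pump: take its T-key from the tool block, put the key down the valve's leaning brass sleeve, press lightly and feel round until its blade drops right home in the hidden spindle slot, then turn it clockwise to the stop, so that the key's bar lies squarely across the pipe. Leave the key standing fully home in the valve and let go of it. Leave the other tools in the block and the loose things on the bench where they are.

Things in the scene. Friction and masses are not known exactly. Their poses are not given: they have to be found in the camera images.
- key_bar (a point): Valve key: loose steel T-key, 0.28 to 0.45 kg, 138 mm long, standing in the tool block (it may lean 3 degrees). Point: centre of its T-bar, a thick flat-sided bar 110 mm long (x), 14 mm wide (y), 16 mm high, 150 mm above the bench. z points from tip to bar. The other two tools have no such bar.
- key_tip (a point): The blade end on the key's axis, 130 mm below the bar's centre, same axes. From the tip up: 14 mm of flat blade, 24 mm wide along x (in line with the bar) and 8 mm thick along y, square-edged; then a round shank, 26 mm diameter, up to the bar. Half a turn makes no difference: the key fits either way round.
- valve_mouth (a point): Centre of the open mouth of the valve's brass sleeve on the pump set. z: the sleeve's axis pointing out, leaning 28 degrees from vertical to the robot's side; y along the suction pipe, x squarely across it. It guides the key's shank: inside diameter 29 mm, flared to 38 mm over the last 12 mm, outside 47 mm. With the key home, the bar's centre is 73 mm outside the mouth.
- spindle_face (a point): Centre of the spindle's flat face inside the sleeve, 43 mm below the mouth, same axes (they do not turn with it). In it is the slot for the blade: 10.4 mm wide, edges bevelled 1.5 mm, 27.5 mm long, 17 mm deep. Blade dropped in: the key goes 14 mm deeper, its shoulder on this face. The spindle is stiff (0.18 N m): light pressing does not turn it; it stays where left.
- pump_set: Pump, motor and pipes, fixed, up to 370 mm high. Origin on the bench under the valve. Suction pipe, 48 mm thick, along y, 120 mm up. Slot (and key bar) along the pipe = open, across = shut; clockwise, looking down on the key, shuts, to a firm stop (5 degrees of play). At first the slot stands at an unknown 20 to 63 degrees clockwise of the pipe. A 42 mm delivery pipe runs 55 mm to +x, 270 mm up.
- rack: Wooden tool block fixed to the bench, 100 x 260 x 75 mm, origin at the centre of its underside, long along its y. Three round holes, 30 mm diameter, 55 mm deep, 80 mm apart along y, hold the valve key and the two other tools, in any order, bars roughly along its x.
- spanner_mid (a point): Another tool in the block, to be left there: a dark tubular box spanner, 142 mm long, 26 mm diameter, with a thin 9 mm round cross rod. This is its centre.
- rasp_mid (a point): Another tool in the block, to be left there: a wooden-handled tool, 147 mm long, up to 34 mm diameter, no cross bar. This is its centre.
- elbow: Loose steel pipe elbow on the bench, about 85 x 80 x 48 mm, origin under one end.
- flange: Loose round pipe flange on the bench, 100 mm diameter, 30 mm high, origin under its centre.
- offcut: Loose wooden offcut, 130 x 60 x 35 mm, origin under its centre.
- bolt_jar: Loose glass jar with a steel lid, 72 mm diameter, 100 mm high, origin under its centre.
- wrench: Loose steel spanner lying on the bench, 200 mm long.

How it is judged:
By the outcome, as a careful person would: the job done as asked, in the order asked, and still so for the second after the job is handed in, with the robot touching nothing.
It also fails if it takes over 61 s, if anything falls off the work surface, if the arm or the gripper's body presses on something with over 40 N, if the wrist force passes 120 N, or if a joint passes its speed limit or range.

### The arm

A 6-joint arm with a two-finger parallel gripper is mounted at the origin on the work surface. World frame = base frame: x ahead of the robot, y to its left, z up, the work surface at z = 0. Lengths are in m, angles in degrees, forces in N, time in s.
With the tool pointing down it reaches from about 0.4 to 0.825 m from the base axis. Payload 7 kg.
Tool frame: the origin (TCP) lies midway between the tips of the shut fingers; the grasp point (between the pads) lies 19 mm behind it; z points along the fingers, y is the direction in which the jaws open and shut (so a half turn about z gives the same grasp; the last joint's range is limited). The gripper opens to 88 mm and grips with 3 to 60 N. Pads are 19 mm wide; open, the fingers measure 130 mm over their backs; the gripper's body (78 mm by 193 mm) begins 47 mm behind the grasp point.
Start: joints at [87.668, 20.546, 0.682, 0, -70.136, -16.507], TCP at [0.218, 0.639, 0.227] pointing down, gripper open.
Joint ranges: [-176.03, 176.03], [-82.01, 121.73], [-58.28, 71.71], [-173.87, 95.51], [-174.79, -0.11], [-173.66, 173.66]. Speed limits (degrees/s): [136.94, 136.94, 172.46, 180, 180, 180].

### API

Orientations are given as [roll, pitch, yaw] about the fixed x, y, z axes, in that order (R = Rz(yaw) Ry(pitch) Rx(roll)).
In Python, from plant import sensors, viewer, r gives the robot as it stands. The module is installed in compiled form; this text tells all that it offers.
- The arm moves only by the shell command python3 -m handwheel 'ROWS' [OPENING] [FORCE]. ROWS is JSON, one flat list of numbers, 6 for each row, row after row: the shift along the world's x, y, z in cm, then the turn, a rotation vector about the world's x, y, z in rad. In form: [tx, ty, tz, wx, wy, wz, tx, ty, tz, wx, wy, wz, ...]. A call has 1 to 8 rows; each row is the pose to reach, as a shift and turn from the pose measured when the call began; what a row does not reach only later rows make up. A row lasts 1/10 s, in which the tool goes at most 50 mm and 8.59 degrees, less where a joint would pass 70% of its speed; a pose out of reach is approached as far as the arm can. A call with a gripper value outside its range is refused whole. OPENING is the closure in counts, from 0 (fully open) to 255 (shut), set as the call begins (- or left out, the last holds). The fingers move at their own pace and stop on an object; FORCE is the grip in N (left out, the last holds). Time passes only in rows, so rows that repeat a pose let the fingers close. It gives the time, the measured TCP pose, the force and the opening at its end, in the units of the state.
- sensors.get_state(): the state, without advancing time (a new reading comes with each control period).
- viewer.capture(name): name is "scene" or "top"; returns a dict with "img" (384x512x3 uint8, red, green, blue), "camera_matrix" (3x3 intrinsics, pixels), "k1" (the pictures are not rectified: a ray, as slopes to the right and down, at radius r is drawn at 1 + k1 r^2 times it, then the intrinsics apply), "camera_from_world" (4x4, takes a point from world to camera coordinates). Camera axes: x right, y down, z forward; pixel columns grow to the right and rows downward; lengths in m; the calibration is good to about 2 mm. A picture is of the moment at which its call begins. There is no depth.
- r.close_job(): hands the job in, once; it reports no verdict.
The state is a dict: "time_s": time; "joints": joint angles; "qd": joint speeds; "joint_torque": joint torques, N m; "tcp_pos": TCP position; "eef_rot": TCP orientation; "contact_force": force on the tool from outside, world axes, zero at the start; "moment": the same for the moment, N m; "gripper_width": finger opening in m.
Only numpy, scipy, OpenCV 4.12 (cv2) and the standard library are available. Lean on these libraries where they do the work, as an engineer would, in place of code of your own. Each camera call takes 0.05 s, during which the arm holds its last target.

## Working session

There is one attempt and no reset: what is moved stays moved. The work goes in short steps, Python scripts to look and compute and a shell command to move; the robot and the scene stay as the last step left them, time stands still between calls to the robot, and variables do not carry over. Pictures are saved under pics/ and viewed, and the job is handed in when it is done.

```bash
mkdir -p pics; ls
python3 - <<'E'
from plant import sensors, viewer, r
import cv2,json
print(sensors.get_state())
for n in("scene","top"):
    c=viewer.capture(n)
    cv2.imwrite(f"pics/{n}0.png",cv2.resize(c["img"][:,:,::-1],(800,600),interpolation=cv2.INTER_CUBIC))
    import numpy as np
    np.savez(f"{n}0.npz",**{k:np.array(v) for k,v in c.items()})
    print(n,c["camera_matrix"],c["k1"],np.round(c["camera_from_world"],4))
E
```

```text
pics
{'time_s': 0.0, 'joints': array([ 8.76681142e+01,  2.05900077e+01,  6.33061868e-01, -2.12473881e-02,
       -7.01368788e+01, -1.65062327e+01]), 'qd': array([ 0.01601556,  0.08612399, -0.01288614,  0.01029198,  0.02926727,
        0.06636634]), 'joint_torque': array([ 3.05304602e-04, -5.82709908e+01,  2.93059123e+01,  6.99741080e+00,
        6.97597337e-03, -1.46000339e-04]), 'tcp_pos': array([0.21782172, 0.63835284, 0.22562986]), 'eef_rot': array([ 1.79904366e+02, -7.50936525e-03, -1.88453479e+01]), 'contact_force': array([ 0.06588534, -1.19917755, -0.1596963 ]), 'moment': array([-0.02036329, -0.03400281, -0.00535655]), 'gripper_width': 0.08747972712384784}
scene [[350.59245176   0.         257.16615684]
 [  0.         350.59245176 194.00211021]
 [  0.           0.           1.        ]] 0.0003072194595835442 [[ 0.0129  0.9999  0.0101  0.0484]
 [ 0.7932 -0.0041 -0.6089 -0.3641]
 [-0.6088  0.0158 -0.7932  1.3407]
 [ 0.      0.      0.      1.    ]]
top [[381.70194288   0.         251.95339434]
 [  0.         381.70194288 190.53933103]
 [  0.           0.           1.        ]] -0.04254804843716758 [[ 0.0414 -0.9991  0.0061 -0.0605]
 [-0.9768 -0.0418 -0.2101  0.5924]
 [ 0.2102  0.0027 -0.9777  1.2639]
 [ 0.      0.      0.      1.    ]]
```

View pics/scene0.png

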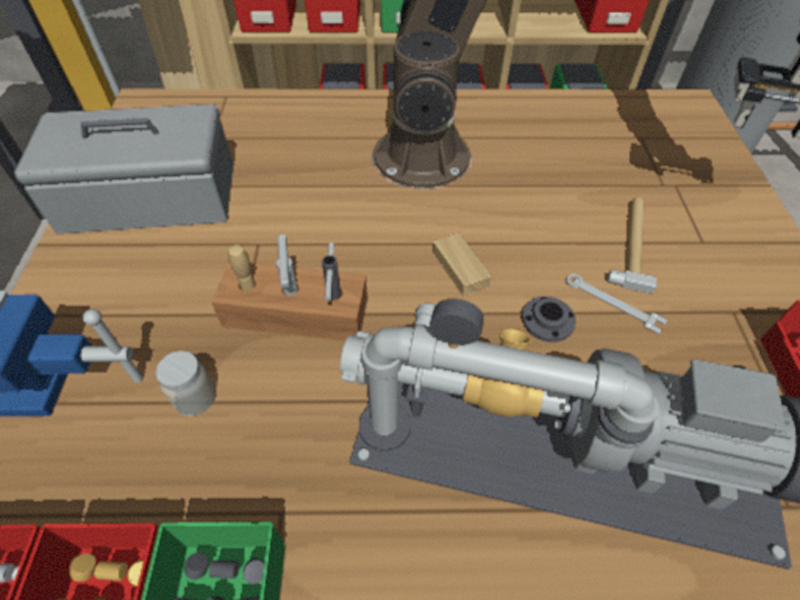

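View pics/top0.png

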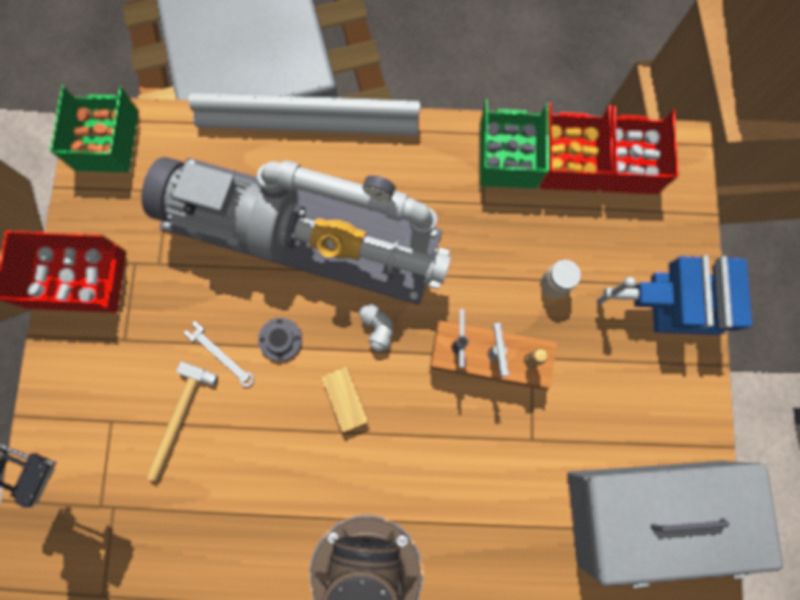

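The key looks like the middle tool in the block: scene about (287,265) and top about (500,350) in the 800x600 pictures. The brass sleeve mouth is at top about (328,243). I'll zoom in on both.

```bash
cat > h.py <<'E'
import numpy as np,cv2
def load(f): return dict(np.load(f))
def ray(c,px):
    K=c["camera_matrix"];k=float(c["k1"])
    d=(np.array(px,float)-[K[0,2],K[1,2]])/[K[0,0],K[1,1]]
    u=d.copy()
    for _ in range(10): u=d/(1+k*(u@u))
    T=c["camera_from_world"];R=T[:3,:3]
    o=-R.T@T[:3,3]; v=R.T@np.array([u[0],u[1],1]); return o,v/np.linalg.norm(v)
def onz(c,px,z):
    o,v=ray(c,px); return o+v*(z-o[2])/v[2]
def proj(c,p):
    T=c["camera_from_world"];q=T[:3,:3]@np.asarray(p,float)+T[:3,3];u=q[:2]/q[2]
    u=u*(1+float(c["k1"])*(u@u));K=c["camera_matrix"];return np.array([K[0,0]*u[0]+K[0,2],K[1,1]*u[1]+K[1,2]])
def tri(c1,p1,c2,p2):
    o1,v1=ray(c1,p1);o2,v2=ray(c2,p2)
    A=np.stack([v1,-v2],1);s=np.linalg.lstsq(A,o2-o1,rcond=None)[0]
    a=o1+v1*s[0];b=o2+v2*s[1];return (a+b)/2,np.linalg.norm(a-b)
def crop(c,x0,y0,w,h,s,name):
    im=c["img"][y0:y0+h,x0:x0+w,::-1]; im=cv2.resize(im,None,fx=s,fy=s,interpolation=cv2.INTER_CUBIC)
    for x in range((x0+9)//10*10,x0+w,10):
        cv2.putText(im,str(x),(int((x-x0+.5)*s),10),0,.35,(0,0,255),1);cv2.line(im,(int((x-x0+.5)*s),12),(int((x-x0+.5)*s),18),(0,0,255),1)
    for y in range((y0+9)//10*10,y0+h,10):
        cv2.putText(im,str(y),(0,int((y-y0+.5)*s)+4),0,.35,(0,0,255),1);cv2.line(im,(22,int((y-y0+.5)*s)),(28,int((y-y0+.5)*s)),(0,0,255),1)
    cv2.imwrite("pics/"+name,im)
E
python3 - <<'E'
from h import *
s=load("scene0.npz");t=load("top0.npz")
crop(s,135,145,105,75,7,"s_rack.png");crop(t,270,190,95,65,8,"t_rack.png")
crop(s,265,185,115,85,7,"s_valve.png");crop(t,180,120,110,75,7,"t_valve.png")
E
```

```text
(no output)
```

View pics/s_rack.png

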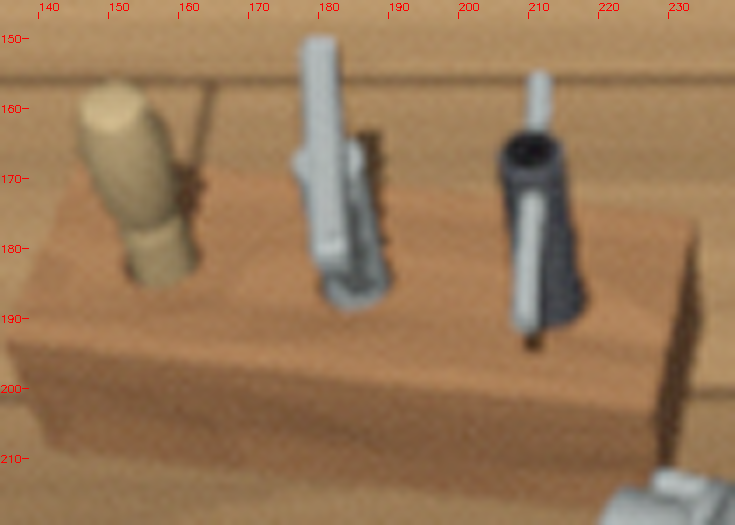

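View pics/t_rack.png

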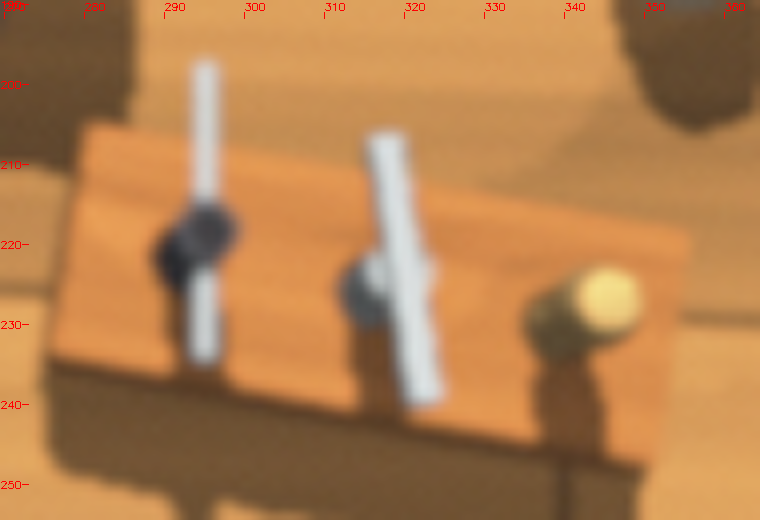

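View pics/s_valve.png

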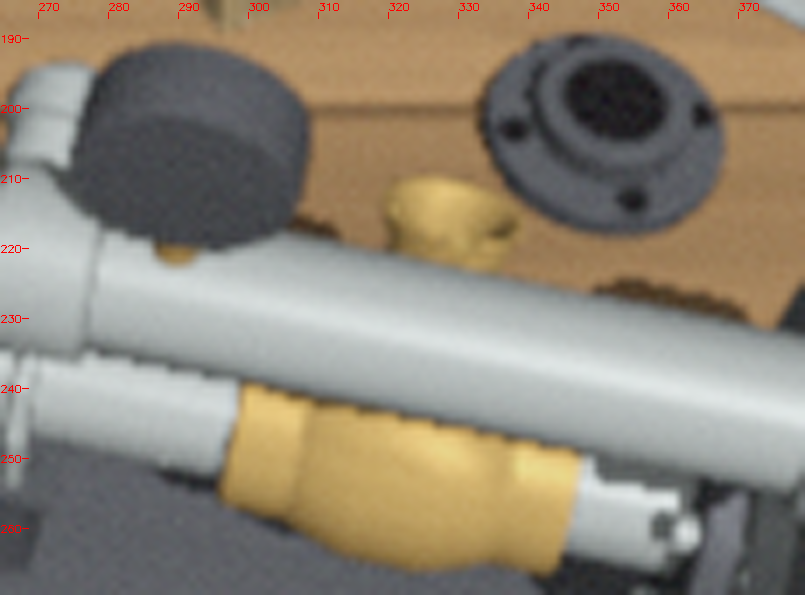

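View pics/t_valve.png

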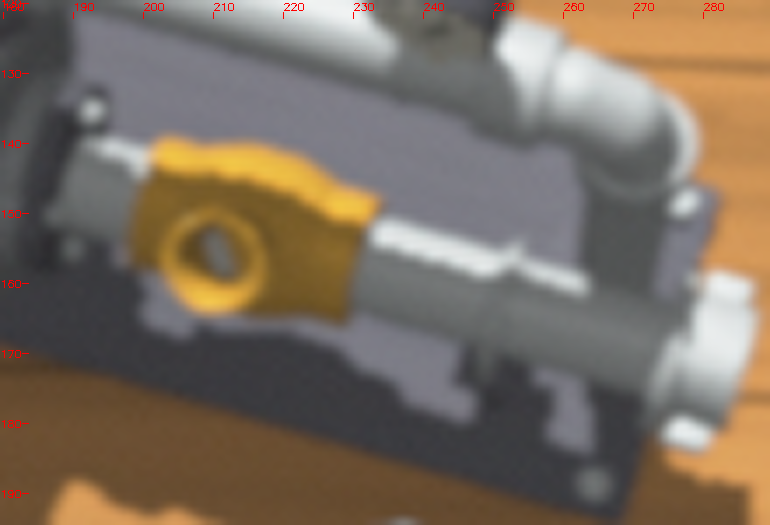

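Run:
```python
from h import *
np.set_printoptions(precision=4,suppress=True)
s=load("scene0.npz");t=load("top0.npz")
# rack bar mask in both
for n,c,(x0,y0,w,h) in(("t",t,(310,200,20,45)),("s",s,(172,145,20,45))):
    im=c["img"][y0:y0+h,x0:x0+w].astype(int)
    m=((im.min(2)>(165 if n=="t" else 150))&(im.max(2)-im.min(2)<30)).astype(np.uint8)
    k,l,st,ce=cv2.connectedComponentsWithStats(m)
    i=1+np.argmax(st[1:,4]); pts=np.argwhere(l==i)[:,::-1].astype(np.float32)
    print(n,st[i],cv2.minAreaRect(pts+np.float32([x0,y0])))
    print('\n'.join(''.join('#' if v else '.' for v in row) for row in (l==i)))
# bar top face end mids in top view at z .158
a=onz(t,(317,206),.158);b=onz(t,(321.5,240),.158);print("bar ends top",a,b,np.linalg.norm(a-b),(a+b)/2,np.degrees(np.arctan2(*(b-a)[1::-1])))
print(onz(t,(295,198),.155),onz(t,(295,235),.155))
# rack top corners
for p in((280,205),(353.5,219),(349,247),(275,234)): print("rack",onz(t,p,.075))
# pipe
for u,l in(((232,151.5),(229,165.5)),((262,160.5),(266,177.5))):
    print("pipe up",onz(t,u,.12),"low",onz(t,l,.12))
print("mouth",tri(t,(209.3,157),s,(328.5,214.3)))
```

```text
t [  6   7   9  33 138] ((319.0846252441406, 223.1769561767578), (32.62113571166992, 6.325770854949951), 82.87498474121094)
....................
....................
....................
....................
....................
....................
....................
.......###..........
......####..........
.......####.........
.......####.........
.......####.........
.......####.........
.......####.........
.......####.........
........###.........
........###.........
........####........
........####........
........####........
........####........
........#####.......
......#######.......
......#######.......
......#######.......
.......######.......
.........####.......
.........####.......
.........####.......
..........###.......
..........###.......
..........####......
..........####......
..........####......
..........####......
..........####......
...........###......
...........####.....
...........####.....
...........####.....
....................
....................
....................
....................
....................
s [  5   5   7  32 133] ((179.7
[... 840 characters left out ...]
#........
........###.........
....................
....................
....................
....................
....................
....................
....................
....................
bar ends top [ 0.5323 -0.246   0.158 ] [ 0.4244 -0.2609  0.158 ] 0.1089587888121447 [ 0.4783 -0.2535  0.158 ] -172.12461211008005
[ 0.556  -0.1754  0.155 ] [ 0.437  -0.1775  0.155 ]
rack [ 0.5454 -0.1335  0.075 ]
rack [ 0.5075 -0.3854  0.075 ]
rack [ 0.4121 -0.369   0.075 ]
rack [ 0.4457 -0.1193  0.075 ]
pipe up [0.7149 0.0377 0.12  ] low [0.6651 0.0452 0.12  ]
pipe up [ 0.6875 -0.0654  0.12  ] low [ 0.6288 -0.0809  0.12  ]
mouth (array([0.6682, 0.1017, 0.1976]), np.float64(0.004461410145352874))
```

Run:
```python
from h import *
s=load("scene0.npz");t=load("top0.npz")
im=t["img"][145:170,196:224]
g=im.astype(int)
crop(t,196,143,30,27,25,"t_mouth.png");crop(s,312,204,32,24,24,"s_mouth.png")
```

```text
(no output)
```

View pics/t_mouth.png

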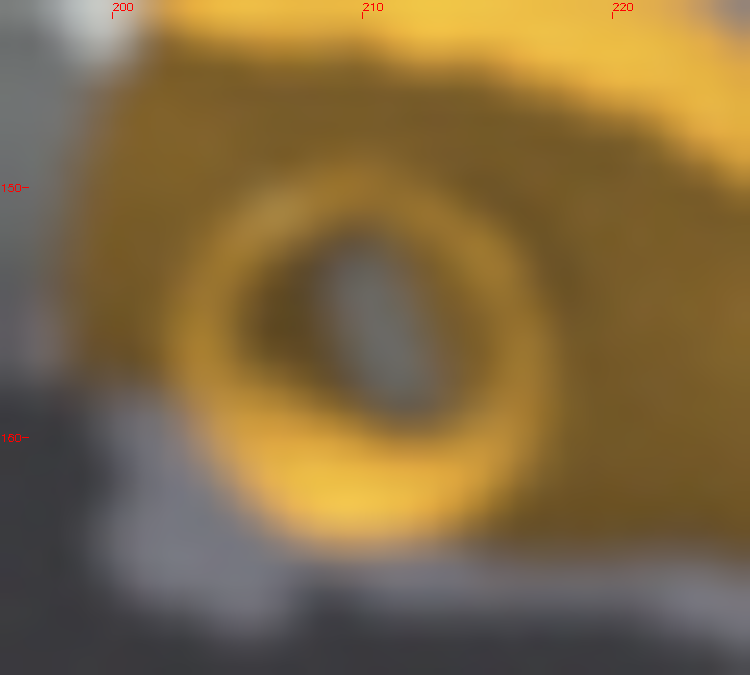

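View pics/s_mouth.png

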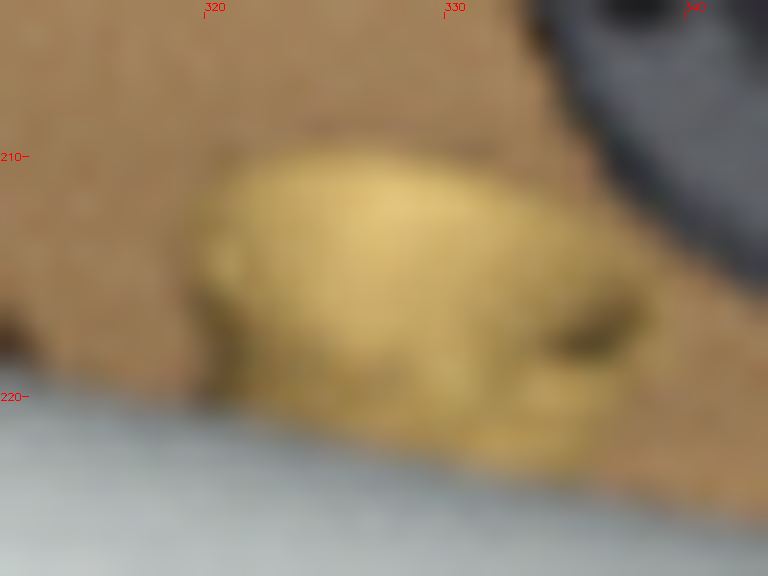

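Run:
```python
from h import *
np.set_printoptions(precision=4,suppress=True)
s=load("scene0.npz");t=load("top0.npz")
for sp in((329,214),(329,215),(329,215.8)):
    m,g=tri(t,(209.8,156.8),s,sp);print(m,g, proj(t,m),proj(s,m))
# plate edge scene, mask dark plate
im=s["img"]; 
crop(s,215,275,295,90,2.7,"s_plate.png")
for z in(.01,):
    for p in((364*.64,454*.64),(778*.64,551*.64)): print("bolt",onz(s,p,z))
for p in((192.5,135),(263,188.5)): print("boltT",onz(t,p,.01))
# delivery pipe in scene upper/lower edges ends
print("gauge",tri(t,(242,121),s,(290,207)))
psi=np.radians(-15.6);
for psid in(-14,-15.6,-17):
  psi=np.radians(psid);X=np.array([np.cos(psi),np.sin(psi),0]);Y=np.array([-X[1],X[0],0])
  m,_=tri(t,(209.8,156.8),s,(329,215)); ax=-np.sin(np.radians(28))*X+np.array([0,0,np.cos(np.radians(28))]);xx=np.cross(Y,ax)
  c=[m+.0235*(np.cos(a)*xx+np.sin(a)*Y) for a in np.linspace(0,6.283,73)]
  for C in(t,s):
    q=np.array([proj(C,p) for p in c]);print(psid,q.min(0),q.max(0))
print("ax",ax)
```

```text
[0.6686 0.1012 0.1994] 0.0019786872959850683 [210.106  156.8705] [329.4556 214.0102]
[0.6694 0.1015 0.1967] 0.001953640208394947 [210.1014 156.8694] [329.4489 215.0103]
[0.6701 0.1018 0.1945] 0.001933526080302027 [210.0977 156.8686] [329.4435 215.8104]
bolt [ 0.7662 -0.1181  0.01  ]
bolt [0.9157 0.4773 0.01  ]
boltT [0.8086 0.1955 0.01  ]
boltT [ 0.6151 -0.0751  0.01  ]
gauge (array([ 0.7407, -0.0007,  0.3286]), np.float64(0.0032023058227088194))
-14 [202.8973 149.5279] [217.3441 164.1417]
-14 [318.9062 209.9681] [340.076 220.324]
-15.6 [202.9168 149.5289] [217.3262 164.1419]
-15.6 [318.9277 209.9187] [340.0455 220.3774]
-17 [202.9384 149.5214] [217.3059 164.1519]
-17 [318.9503 209.869 ] [340.0119 220.4232]
ax [-0.449   0.1373  0.8829]
```

View pics/s_plate.png

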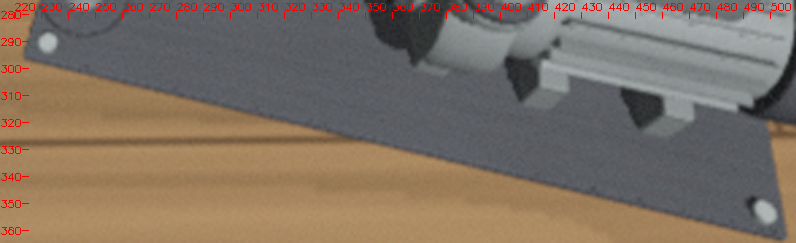

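```bash
python3 -m handwheel '[5,-4,4,0,0,0.1, 9,-8,4,0,0,0.2, 13,-12,4,0,0,0.3, 17,-16,4,0,0,0.4, 21,-19,4,0,0,0.46, 24,-23,4,0,0,0.466, 26,-27,4,0,0,0.466, 26,-32,4,0,0,0.466]' 0 20
```

```text
time_s: 0.9
tcp_pos: [0.4719, 0.3472, 0.2646]
eef_rot: [179.8, 0.0, 7.8]
contact_force: [-0.2, -0.7, -0.6]
gripper_width: 0.0875
```

```bash
python3 -m handwheel '[0.6,-5,0,0,0,0, 0.6,-10,0,0,0,0, 0.6,-15,0,0,0,0, 0.6,-20,0,0,0,0, 0.6,-25,0,0,0,0, 0.6,-30,0,0,0,0, 0.6,-35,0,0,0,0, 0.6,-40,0,0,0,0]'
python3 - <<'E'
from plant import sensors
s=sensors.get_state();print(s["tcp_pos"],s["eef_rot"],s["joints"])
E
```

```text
time_s: 1.7
tcp_pos: [0.4772, -0.0525, 0.2647]
eef_rot: [179.9, 0.0, 7.8]
contact_force: [1.4, 1.0, -0.3]
gripper_width: 0.0872
[ 0.47719802 -0.05248172  0.26472081] [1.79856362e+02 1.69153948e-02 7.83669276e+00] [ 17.39134345   0.37935924 -19.55888039   0.14765258 -70.10234432
  80.39506908]
```

```bash
python3 -m handwheel '[0.1,-5,0,0,0,0, 0.1,-10,0,0,0,0, 0.1,-15,0,0,0,0, 0.1,-20.1,0,0,0,0, 0.1,-20.1,-2,0,0,0, 0.1,-20.1,-4,0,0,0, 0.1,-20.1,-4,0,0,0]'
python3 - <<'E'
from plant import sensors,viewer
from h import *
for n in("scene","top"):
    c=viewer.capture(n);np.savez(f"{n}1.npz",**{k:np.array(v) for k,v in c.items()})
crop(load("scene1.npz"),120,90,130,110,6,"s1.png");crop(load("top1.npz"),270,180,95,75,8,"t1.png")
s=sensors.get_state();print(s["tcp_pos"],s["eef_rot"],s["joints"],s["contact_force"])
E
```

```text
time_s: 2.4
tcp_pos: [0.4761, -0.2536, 0.2217]
eef_rot: [180.0, 0.3, 7.7]
contact_force: [-0.9, 0.8, -0.1]
gripper_width: 0.0877
[ 0.47805604 -0.25353397  0.22483336] [1.79853146e+02 7.68322323e-02 7.84961596e+00] [ -7.05870846   7.99825154 -16.49690252   0.1776164  -65.54141408
 104.83483176] [-0.08445479 -0.17060939 -0.02253158]
```

View pics/s1.png

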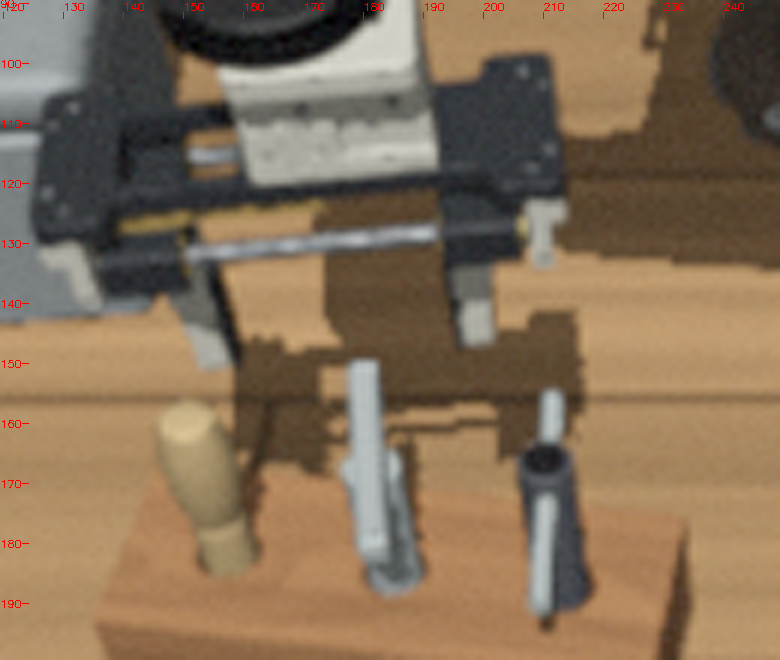

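View pics/t1.png

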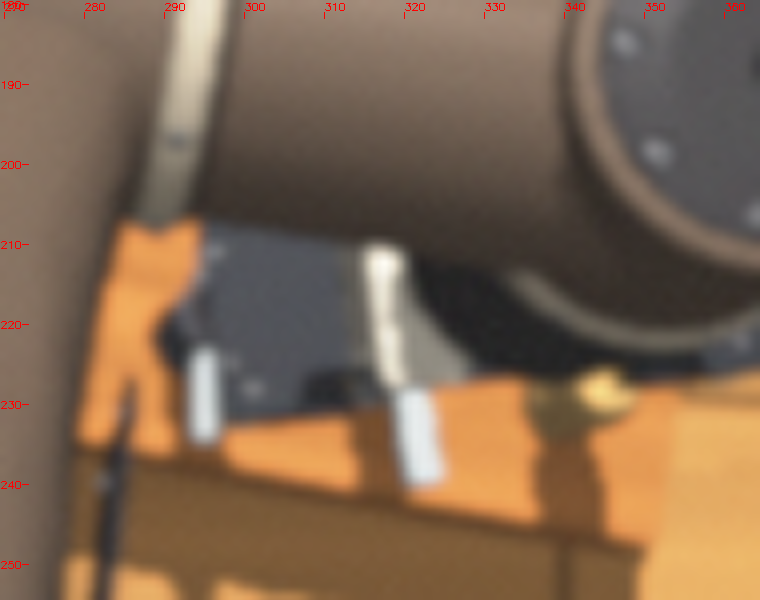

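Run:
```python
from h import *
np.set_printoptions(precision=4,suppress=True)
s=load("scene0.npz");t=load("top0.npz")
for p in((.478,-.2535,.158),(.478,-.2535,.142),(.478,-.2535,.075)): print(p,proj(s,p),proj(t,p))
print("bar tri",tri(t,(319.2,223),s,(180,165.5)))
for p in((.5323,-.246,.158),(.4244,-.2609,.158)): print(proj(s,p))
# shank silhouette row by row in scene
im=s["img"].astype(int)
for y in(174,178,182,186): print(y,[tuple(im[y,x]) for x in range(176,193)])
```

```text
(0.478, -0.2535, 0.158) [182.0119 163.4762] [319.241  222.9587]
(0.478, -0.2535, 0.142) [182.9735 167.5523] [318.3527 223.5913]
(0.478, -0.2535, 0.075) [186.7313 183.4813] [314.866  226.0737]
bar tri (array([ 0.4791, -0.2572,  0.1511]), np.float64(0.00508492336433076))
[182.461  179.3473]
[181.6001 148.8857]
174 [(np.int64(169), np.int64(125), np.int64(87)), (np.int64(162), np.int64(121), np.int64(88)), (np.int64(138), np.int64(121), np.int64(111)), (np.int64(151), np.int64(157), np.int64(158)), (np.int64(173), np.int64(178), np.int64(179)), (np.int64(177), np.int64(181), np.int64(180)), (np.int64(173), np.int64(179), np.int64(177)), (np.int64(150), np.int64(156), np.int64(156)), (np.int64(101), np.int64(106), np.int64(106)), (np.int64(91), np.int64(94), np.int64(96)), (np.int64(106), np.int64(108), np.int64(111)), (np.int64(100), np.int64(103), np.int64(100)), (np.int64(84), np.int64(68), np.int64(57)), (np.int64(116), np.int64(81), np.int64(54)), (np.int64(157), np.int64(115), np.int64(80)), (np.int64(172), np.int64(126), np.int64(88)), (np.int64(173), np.int64(129), np.int64(89))]
[... 1662 characters left out ...]
p.int64(89)), (np.int64(171), np.int64(125), np.int64(85)), (np.int64(165), np.int64(124), np.int64(83)), (np.int64(132), np.int64(96), np.int64(68)), (np.int64(109), np.int64(98), np.int64(92)), (np.int64(122), np.int64(127), np.int64(131)), (np.int64(123), np.int64(131), np.int64(130)), (np.int64(106), np.int64(113), np.int64(112)), (np.int64(83), np.int64(87), np.int64(88)), (np.int64(82), np.int64(88), np.int64(87)), (np.int64(92), np.int64(97), np.int64(99)), (np.int64(111), np.int64(116), np.int64(114)), (np.int64(112), np.int64(111), np.int64(108)), (np.int64(130), np.int64(105), np.int64(86)), (np.int64(159), np.int64(117), np.int64(80)), (np.int64(169), np.int64(126), np.int64(85))]
```

```bash
python3 -m handwheel '[0,0,0,0,0,0, 0,0,0,0,0,0, 0,0,0,0,0,0, 0,0,-1,0,0,0, 0,0,-2,0,0,0, 0,0,-2,0,0,0]' 127
```

```text
time_s: 3.1
tcp_pos: [0.4769, -0.2531, 0.2027]
eef_rot: [179.9, 0.3, 7.8]
contact_force: [-0.1, -0.5, -0.8]
gripper_width: 0.0467
```

Run:
```python
from h import *
from plant import sensors,viewer
np.set_printoptions(precision=4,suppress=True)
c=viewer.capture("scene");crop(c,140,110,80,70,9,"s2.png")
tc=viewer.capture("top");crop(tc,290,200,60,50,10,"t2.png")
s=sensors.get_state();p=s["tcp_pos"];y=np.radians(s["eef_rot"][2]);print(p,s["gripper_width"])
ty=np.array([np.sin(y),-np.cos(y),0]);tx=np.array([np.cos(y),np.sin(y),0])
w=s["gripper_width"]/2
for sg in(1,-1):
  print(sg,"scene inner front/back", proj(c,p+sg*ty*w+tx*.0095),proj(c,p+sg*ty*w-tx*.0095),"top",proj(tc,p+sg*ty*w+tx*.0095),proj(tc,p+sg*ty*w-tx*.0095))
```

```text
[ 0.4778 -0.2535  0.2043] 0.044337520797253414
1 scene inner front/back [170.1639 154.5576] [170.1619 149.1703] top [328.6956 217.3526] [329.5404 223.4996]
-1 scene inner front/back [188.0568 152.7691] [187.8257 147.4313] top [314.3785 218.7298] [315.1781 224.891 ]
```

View pics/s2.png

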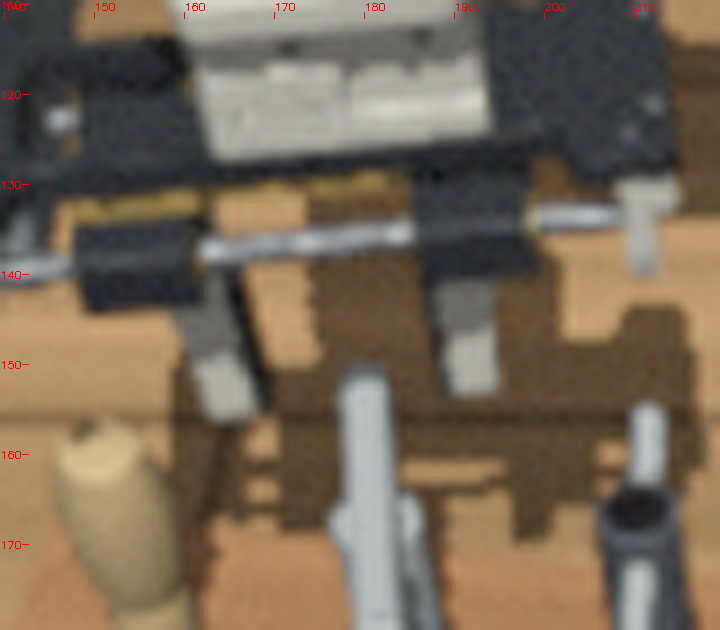

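View pics/t2.png

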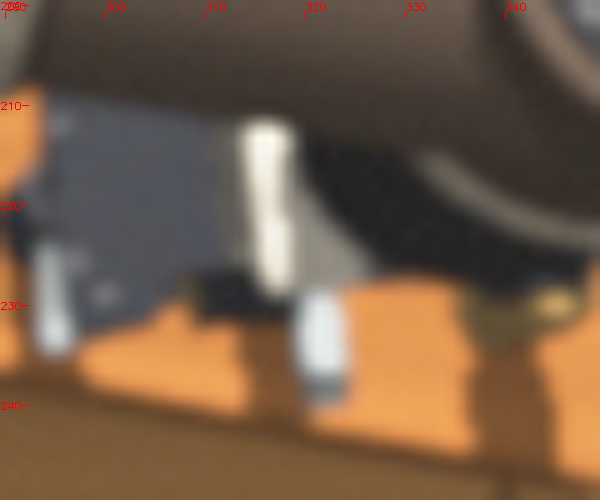

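```bash
python3 -m handwheel '[0.05,-0.15,-1.5,0,0,0, 0.05,-0.15,-3,0,0,0, 0.05,-0.15,-4.5,0,0,0, 0.05,-0.15,-5.5,0,0,0, 0.05,-0.15,-5.5,0,0,0]'
python3 - <<'E'
from plant import sensors,viewer
from h import *
c=viewer.capture("scene");crop(c,140,110,80,80,7,"s3.png")
s=sensors.get_state();print(s["tcp_pos"],s["eef_rot"],s["contact_force"])
E
```

```text
time_s: 3.7
tcp_pos: [0.4775, -0.2549, 0.1481]
eef_rot: [179.9, 0.3, 7.8]
contact_force: [0.2, -0.4, 0.3]
gripper_width: 0.0437
[ 0.47811124 -0.25508945  0.14904433] [179.86969211   0.20832205   7.85970785] [-0.14933241 -0.15389436  0.08715348]
```

View pics/s3.png

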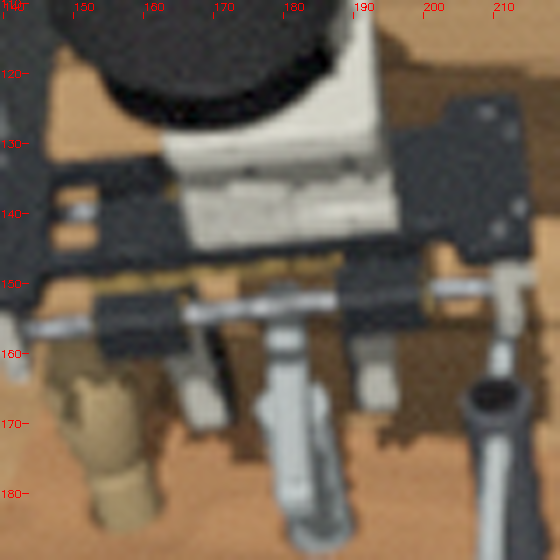

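```bash
python3 -m handwheel '[0.05,0,-0.3,0,0,0, 0.05,0,-0.55,0,0,0, 0.05,0,-0.55,0,0,0]'
python3 -m handwheel '[0,0,0,0,0,0, 0,0,0,0,0,0, 0,0,0,0,0,0, 0,0,0,0,0,0, 0,0,0,0,0,0]' 255 45
```

```text
time_s: 4.05
tcp_pos: [0.4787, -0.2551, 0.1436]
eef_rot: [179.9, 0.2, 7.9]
contact_force: [-0.1, -0.7, 0.6]
gripper_width: 0.0437
time_s: 4.55
tcp_pos: [0.4788, -0.2551, 0.1438]
eef_rot: [179.9, 0.2, 7.9]
contact_force: [-0.5, 0.3, 1.1]
gripper_width: 0.0219
```

```bash
python3 -m handwheel '[0,0,0,0,0,0, 0,0,0,0,0,0, 0,0,0,0,0,0, 0,0,0,0,0,0]' 255 45
python3 - <<'E'
from plant import sensors
s=sensors.get_state();print(s)
E
```

```text
time_s: 4.95
tcp_pos: [0.4788, -0.2551, 0.1438]
eef_rot: [179.9, 0.2, 7.9]
contact_force: [-0.1, 1.0, 0.7]
gripper_width: 0.022
{'time_s': 4.95, 'joints': array([ -7.21149725,  12.23397368, -22.70614753,   0.22117105,
       -55.19652975, 104.94787488]), 'qd': array([-0.06679401,  0.02462424,  0.05100555, -0.04068603,  0.01973497,
        0.10683789]), 'joint_torque': array([-2.78503384e-02, -4.27645326e+01,  2.54087377e+01,  5.92908069e+00,
        7.77163147e-02,  3.18662114e-04]), 'tcp_pos': array([ 0.47880366, -0.25512027,  0.1437938 ]), 'eef_rot': array([1.79860129e+02, 1.78985735e-01, 7.86261215e+00]), 'contact_force': array([-0.06587617,  0.96281957,  0.68903565]), 'moment': array([ 0.01368328, -0.00576399, -0.03817252]), 'gripper_width': 0.022002989125005992}
```

Run:
```python
from plant import sensors,viewer
from h import *
c=viewer.capture("scene");crop(c,155,130,60,65,9,"s4.png")
c=viewer.capture("top");crop(c,290,200,60,50,10,"t4.png")
```

```text
(no output)
```

View pics/s4.png

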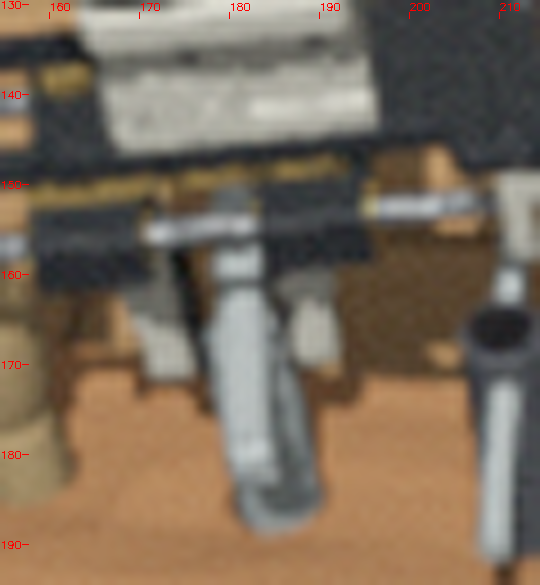

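View pics/t4.png

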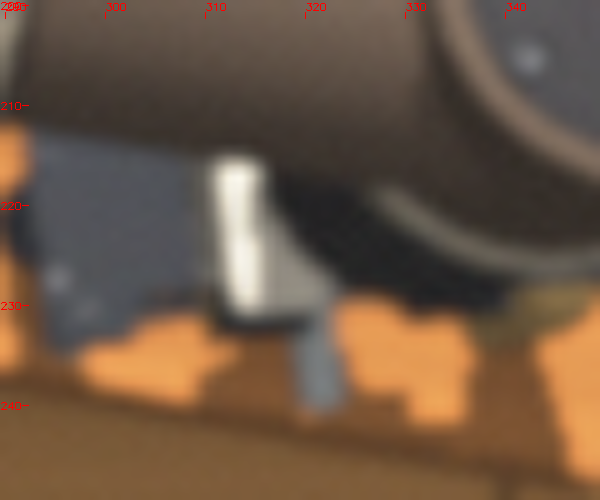

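```bash
python3 -m handwheel '[0,0,0,0,0,0, 0,0,0,0,0,0, 0,0,0.3,0,0,0, 0,0,0.3,0,0,0]' 160 45
python3 -m handwheel '[0,0,0,0,0,0, 0,0,0,0,0,0, 0,0,0,0,0,0, 0,0,0,0,0,0, 0,0,0,0,0,0]' 255 45
```

```text
time_s: 5.45
tcp_pos: [0.479, -0.2552, 0.1472]
eef_rot: [179.8, 0.2, 7.9]
contact_force: [-0.7, -0.2, -0.3]
gripper_width: 0.0326
time_s: 5.95
tcp_pos: [0.479, -0.2552, 0.1472]
eef_rot: [179.8, 0.2, 7.9]
contact_force: [-0.1, -0.4, -0.7]
gripper_width: 0.0135
```

```bash
python3 -m handwheel '[0,0,0,0,0,0, 0,0,0.5,0,0,0, 0,0,1.5,0,0,0, 0,0,3,0,0,0, 0,0,5,0,0,0, 0,0,7,0,0,0, 0,0,9,0,0,0, 0,0,9,0,0,0]' 255 60
python3 - <<'E'
from plant import sensors,viewer
from h import *
c=viewer.capture("scene");crop(c,140,90,80,95,6,"s5.png")
c=viewer.capture("top");crop(c,290,190,80,60,8,"t5.png")
s=sensors.get_state();print(s)
E
```

```text
time_s: 6.75
tcp_pos: [0.4805, -0.2557, 0.2407]
eef_rot: [179.7, -0.1, 7.9]
contact_force: [0.2, -0.4, -2.6]
gripper_width: 0.013
{'time_s': 6.85, 'joints': array([ -7.21372234,   7.65773216, -15.21277884,   0.17670802,
       -67.19415191, 104.99974076]), 'qd': array([-0.06396025,  1.05665797, -1.39789079, -0.27574556,  0.37203704,
       -0.04972826]), 'joint_torque': array([ 8.08536977e-03, -4.27789843e+01,  3.13596725e+01,  7.63986647e+00,
        2.20578635e-02,  1.74232018e-04]), 'tcp_pos': array([ 0.4788911 , -0.25502726,  0.23736256]), 'eef_rot': array([1.79859492e+02, 1.04692856e-01, 7.85447576e+00]), 'contact_force': array([-0.49694023, -0.20405191, -3.19180457]), 'moment': array([0.03942951, 0.03693706, 0.08461753]), 'gripper_width': 0.01356177215696911}
```

View pics/s5.png

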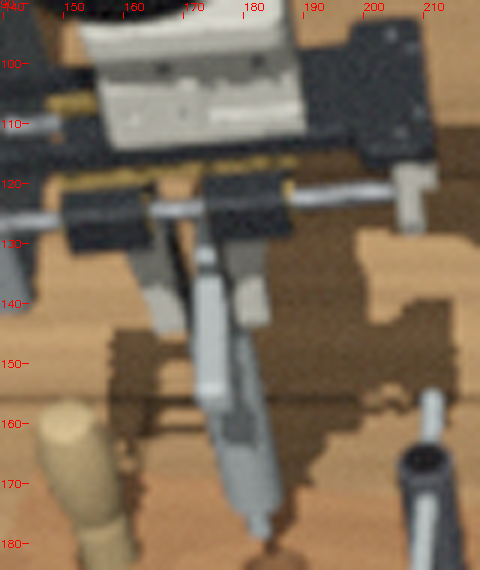

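View pics/t5.png

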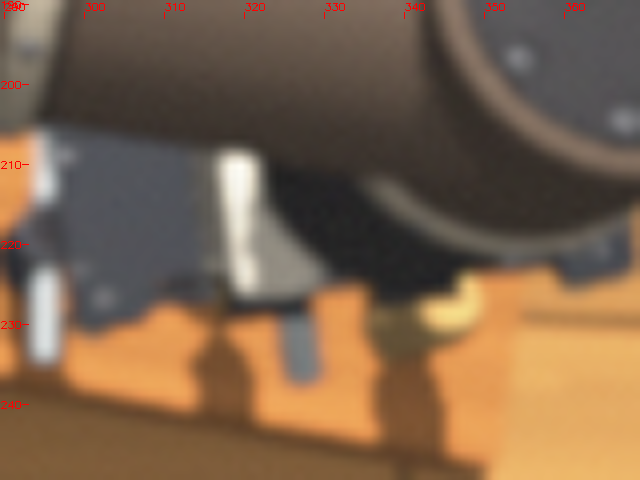

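```bash
cat >> h.py <<'E'
from scipy.spatial.transform import Rotation as Rot
M=np.array([.669,.1015,.197])
def axes(psid):
    psi=np.radians(psid);X=np.array([np.cos(psi),np.sin(psi),0]);Y=np.array([-X[1],X[0],0])
    a=-np.sin(np.radians(28))*X+np.array([0,0,np.cos(np.radians(28))]);return np.cross(Y,a),Y,a
def target(cw,out,psid=-14.3,m=M,off=.0028):
    """tool pose for bar cw deg clockwise of pipe (from +Y), tip 'out' m outside mouth; tool x along bar"""
    x,y,a=axes(psid); b=np.cos(np.radians(cw))*y+np.sin(np.radians(cw))*x
    z=-a; R=np.stack([b,np.cross(z,b),z],1)
    return m+a*(out+.130-off),R
def delta(s,P,R):
    R0=Rot.from_euler("xyz",s["eef_rot"],degrees=True)
    best=None
    for f in(1,-1):
        Rf=R@np.diag([f,f,1]); w=(Rot.from_matrix(Rf)*R0.inv()).as_rotvec()
        if best is None or np.linalg.norm(w)<np.linalg.norm(best): best=w
    return (P-s["tcp_pos"])*100,best
E
python3 - <<'E'
from h import *
from plant import sensors
np.set_printoptions(precision=3,suppress=True)
s=load("scene0.npz");t=load("top0.npz")
print(proj(s,(.4789,-.255,.110)),proj(s,(.4789,-.255,.2402)))
st=sensors.get_state()
for cw in(15,40,65,90):
  for out in(.06,-.02):
    P,R=target(cw,out);print(cw,out,P,delta(st,P,R),Rot.from_matrix(R).as_euler("xyz",degrees=True))
E
```

```text
[184.232 175.633] [175.957 140.888]
15 0.06 [0.584 0.123 0.362] (array([10.495, 37.823, 12.493]), array([-0.327, -0.384,  0.904])) [152.815  -6.979  62.389]
15 -0.02 [0.62  0.114 0.292] (array([14.134, 36.896,  5.429]), array([-0.327, -0.384,  0.904])) [152.815  -6.979  62.389]
40 0.06 [0.584 0.123 0.362] (array([10.495, 37.823, 12.493]), array([-0.23 , -0.436,  0.477])) [157.838 -17.564  39.166]
40 -0.02 [0.62  0.114 0.292] (array([14.134, 36.896,  5.429]), array([-0.23 , -0.436,  0.477])) [157.838 -17.564  39.166]
65 0.06 [0.584 0.123 0.362] (array([10.495, 37.823, 12.493]), array([-0.13 , -0.472,  0.049])) [167.335 -25.181  13.54 ]
65 -0.02 [0.62  0.114 0.292] (array([14.134, 36.896,  5.429]), array([-0.13 , -0.472,  0.049])) [167.335 -25.181  13.54 ]
90 0.06 [0.584 0.123 0.362] (array([10.495, 37.823, 12.493]), array([-0.025, -0.493, -0.378])) [180.  -28.  -14.3]
90 -0.02 [0.62  0.114 0.292] (array([14.134, 36.896,  5.429]), array([-0.025, -0.493, -0.378])) [180.  -28.  -14.3]
```

```bash
python3 -m handwheel '[0,3,4,0,0,0.1, 0,7,8,0,0,0.2, 0,11,12,0,0,0.3, 0,15,13,0,0,0.4, 0,19,13,-0.05,-0.05,0.5, 0,23,13,-0.1,-0.1,0.6, 0,27,13,-0.15,-0.15,0.7, 0,31,13,-0.2,-0.2,0.8]'
python3 - <<'E'
from h import *
from plant import sensors
np.set_printoptions(precision=3,suppress=True)
st=sensors.get_state();P,R=target(15,.06);print(st["tcp_pos"],st["joints"],st["contact_force"],delta(st,P,R))
E
```

```text
time_s: 7.65
tcp_pos: [0.4781, 0.0565, 0.3664]
eef_rot: [164.4, -3.7, 54.7]
contact_force: [0.7, -0.5, -3.4]
gripper_width: 0.0136
[0.478 0.056 0.366] [ 42.134 -11.022 -24.585  15.311 -70.066  97.657] [ 0.658 -0.473 -3.426] (array([10.575,  6.672, -0.409]), array([-0.056, -0.203,  0.114]))
```

```bash
python3 -m handwheel '[2,2,0,-0.02,-0.07,0.04, 5,4,0,-0.04,-0.14,0.08, 8,5.5,-0.4,-0.056,-0.203,0.114, 10.6,6.7,-0.4,-0.056,-0.203,0.114, 10.6,6.7,-0.4,-0.056,-0.203,0.114]'
python3 - <<'E'
from h import *
from plant import sensors,viewer
np.set_printoptions(precision=3,suppress=True)
for n in("scene","top"):
    c=viewer.capture(n);np.savez(f"{n}2.npz",**{k:np.array(v) for k,v in c.items()})
crop(load("scene2.npz"),280,150,100,85,8,"s6.png");crop(load("top2.npz"),175,100,90,75,8,"t6.png")
st=sensors.get_state();P,R=target(15,.06);print(st["tcp_pos"],st["joints"],st["contact_force"],delta(st,P,R))
R0=Rot.from_euler("xyz",st["eef_rot"],degrees=True).as_matrix()
tip=st["tcp_pos"]+.1272*R0[:,2]
for n in("scene2.npz","top2.npz"): c=load(n);print(n,"tip",proj(c,tip),"mouth",proj(c,M))
E
```

```text
time_s: 8.15
tcp_pos: [0.585, 0.1247, 0.3594]
eef_rot: [152.9, -6.8, 62.4]
contact_force: [-0.9, -1.0, -3.6]
gripper_width: 0.0131
[0.584 0.123 0.36 ] [ 44.135  -4.639 -28.838  29.47  -54.283  91.508] [ 0.351 -0.712 -3.047] (array([0.022, 0.001, 0.203]), array([ 0.001, -0.003,  0.001]))
scene2.npz tip [334.842 190.814] mouth [329.426 214.791]
top2.npz tip [205.599 160.704] mouth [210.099 156.96 ]
```

View pics/s6.png

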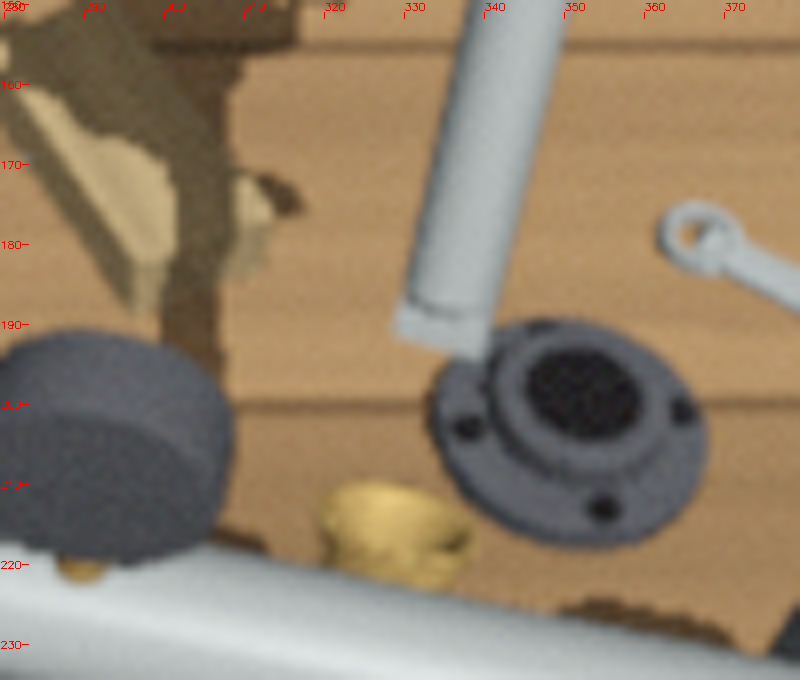

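View pics/t6.png

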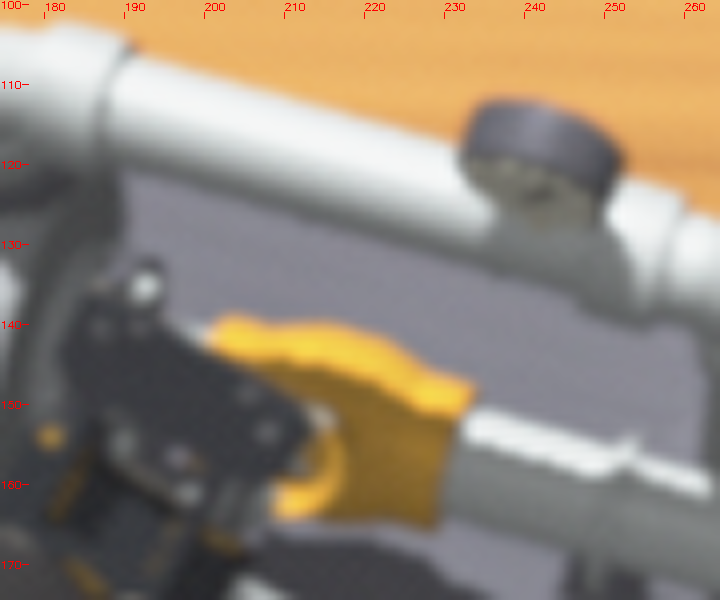

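Run:
```python
from h import *
from plant import sensors
np.set_printoptions(precision=2,suppress=True)
c=load("scene2.npz");im=c["img"].astype(int)
st=sensors.get_state();R0=Rot.from_euler("xyz",st["eef_rot"],degrees=True).as_matrix()
m=(im.max(2)-im.min(2)<35)&(im.min(2)>90)
for y in range(146,186,4):
    xs=np.where(m[y,318:365])[0]+318
    # predicted axis x at row y
    d=np.linspace(0,.13,400);q=np.array([proj(c,st["tcp_pos"]+k*R0[:,2]) for k in d]);px=np.interp(y,q[:,1],q[:,0])
    print(y,xs.min(),xs.max(),(xs.min()+xs.max())/2,px)
```

```text
146 340 352 346.0 345.5134470887221
150 339 351 345.0 344.56088856587104
154 338 350 344.0 343.60833654141055
158 337 349 343.0 342.65579101869713
162 336 348 342.0 341.7032519950708
166 335 347 341.0 340.75071947188565
170 334 346 340.0 339.79819344854087
174 333 345 339.0 338.8456739257077
178 332 364 348.0 337.8931609022986
182 331 364 347.5 336.9406543807473
```

```bash
python3 -m handwheel '[0.6,-0.15,-1,0,0,0, 1.2,-0.3,-2.1,0,0,0, 1.8,-0.46,-3.3,0,0,0, 2.4,-0.6,-4.4,0,0,0, 2.4,-0.6,-4.4,0,0,0]'
python3 - <<'E'
from h import *
from plant import sensors,viewer
np.set_printoptions(precision=3,suppress=True)
for n in("scene","top"):
    c=viewer.capture(n);np.savez(f"{n}3.npz",**{k:np.array(v) for k,v in c.items()})
crop(load("scene3.npz"),295,170,80,65,9,"s7.png");crop(load("top3.npz"),175,120,70,60,10,"t7.png")
st=sensors.get_state();P,R=target(15,.008);print(st["tcp_pos"],st["contact_force"],delta(st,P,R))
E
```

```text
time_s: 8.75
tcp_pos: [0.6068, 0.1158, 0.3135]
eef_rot: [153.0, -6.7, 62.2]
contact_force: [-1.2, -0.1, -4.1]
gripper_width: 0.013
[0.607 0.117 0.316] [-1.012  0.655 -3.283] (array([0.021, 0.063, 0.05 ]), array([ 0.002, -0.004,  0.002]))
```

View pics/s7.png

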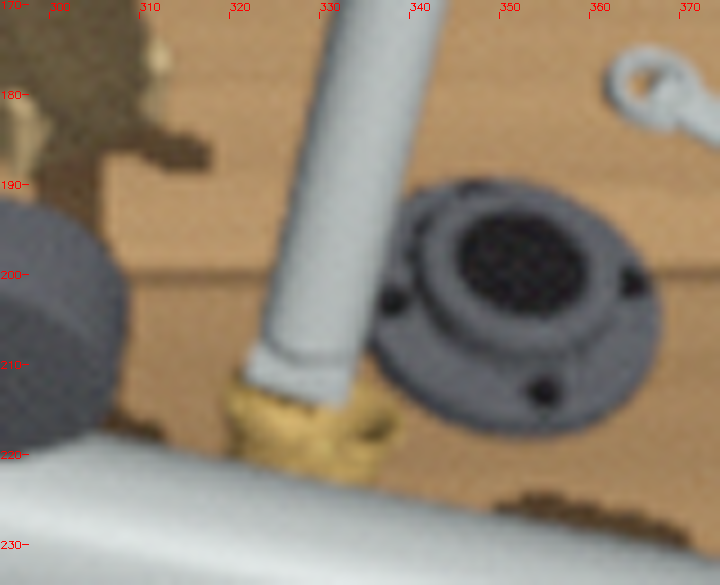

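View pics/t7.png

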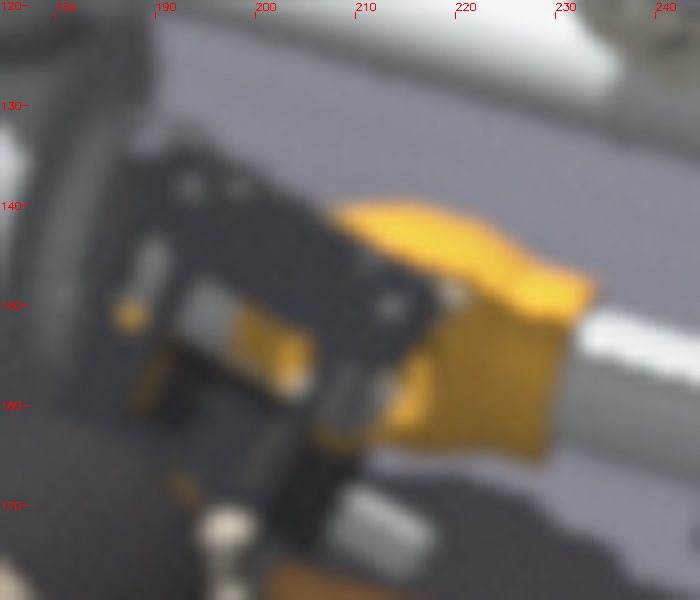

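Run:
```python
from h import *
from plant import sensors
np.set_printoptions(precision=2,suppress=True)
c=load("scene3.npz");im=c["img"].astype(int)
st=sensors.get_state();R0=Rot.from_euler("xyz",st["eef_rot"],degrees=True).as_matrix()
d=np.linspace(0,.15,400);q=np.array([proj(c,st["tcp_pos"]+k*R0[:,2]) for k in d])
print("tip pred",proj(c,st["tcp_pos"]+.1272*R0[:,2]),"M",proj(c,M))
for k in(.1272,):
  for b in(-.012,.012):
    for e in(-.004,.004): print("corner",proj(c,st["tcp_pos"]+k*R0[:,2]+b*R0[:,0]+e*R0[:,1]))
for k in(.1132,): # shoulder ends
  for b in(-.013,.013): print("shoulder",proj(c,st["tcp_pos"]+k*R0[:,2]+b*R0[:,0]))
for y in (174,180,186,192,198,204):
    print(y,np.interp(y,q[:,1],q[:,0]),' '.join(f"{im[y,x].min()}/{im[y,x].max()-im[y,x].min()}" for x in range(320,348)))
```

```text
tip pred [329.65 211.57] M [329.43 214.79]
corner [324.99 209.24]
corner [323.95 210.57]
corner [335.36 212.57]
corner [334.41 213.94]
shoulder [325.33 204.21]
shoulder [336.71 207.79]
174 338.6286864566682 104/77 104/74 104/77 101/76 104/76 102/78 103/76 104/76 101/79 105/76 97/65 95/11 115/6 137/7 157/6 165/7 171/8 176/7 183/5 184/7 180/6 173/7 164/6 137/26 109/69 103/79 106/76 105/76
180 337.19505491196406 103/79 106/77 107/77 105/76 103/77 110/74 103/80 107/77 103/76 95/52 103/3 130/6 148/5 160/6 171/6 178/5 181/6 184/5 180/6 179/7 169/6 157/5 121/48 107/77 108/77 104/78 104/78 105/77
186 335.7614379554148 102/76 103/74 100/77 100/75 100/76 97/78 107/73 94/68 92/27 115/6 138/6 156/6 164/6 171/7 179/8 181/6 182/6 178/6 173/6 159/7 136/17 105/67 101/74 99/77 101/74 100/75 103/73 98/76
192 334.3278355847818 109/75 109/76 108/76 107/78 109/77 107/77 100/63 100/11 124/4 147/7 159/7 171/8 176/7 181/5 181/7 180/7 174/8 167/6 150/4 115/5 96/5 95/7 90/9 88/8 83/9 92/7 88/7 96/7
198 332.8942478012454 109/78 109/76 108/78 105/80 104/74 100/47 112/4 139/6 158/5 163/6 171/9 178/5 179/7 181/6 176/7 168/8 157/5 132/6 99/6 82/8 52/3 49/7 84/6 95/7 87/9 66/4 32/5 32/3
204 331.4606746041101 92/72 92/73 96/71 90/61 98/12 122/7 144/8 162/7 170/6 176/6 179/5 178/7 178/6 173/6 164/6 147/6 100/4 51/2 30/3 43/3 72/5 81/7 60/4 50/5 62/5 85/7 93/7 100/7
```

Run:
```python
from h import *
np.set_printoptions(precision=4,suppress=True)
s=load("scene0.npz");t=load("top0.npz")
for sp in((329,215),(330.5,213.6),(330.5,214.2)): print(tri(t,(209.8,156.8),s,sp))
m=tri(t,(209.8,156.8),s,(330.5,213.6))[0];print(proj(t,m),proj(s,m))
x,y,a=axes(-14.3);print(x,y,a, "dM in valve axes mm",np.array([x,y,a])@(m-M)*1e3)
```

```text
(array([0.6694, 0.1015, 0.1967]), np.float64(0.001953640208394947))
(array([0.6684, 0.1026, 0.2009]), np.float64(0.0012628616678025115))
(array([0.6689, 0.1028, 0.1993]), np.float64(0.0012819858196579381))
[209.6047 156.7539] [330.2086 213.5926]
[ 0.8556 -0.2181  0.4695] [0.247 0.969 0.   ] [-0.4549  0.116   0.8829] dM in valve axes mm [1.0887 0.9672 3.8132]
```

```bash
sed -i 's/^M=.*/M=np.array([.6685,.1026,.2005])/' h.py
cat > st.py <<'E'
from h import *
from plant import sensors
import sys
np.set_printoptions(precision=2,suppress=True)
s=sensors.get_state();x,y,a=axes(-14.3);B=np.array([x,y,a])
R0=Rot.from_euler("xyz",s["eef_rot"],degrees=True).as_matrix()
tip=s["tcp_pos"]+.1272*R0[:,2]
bx=B@R0[:,0]
print("t",s["time_s"],"tip mm in valve",B@(tip-M)*1e3,"F",B@s["contact_force"],"Mom",B@s["moment"],"cw",np.degrees(np.arctan2(bx[0],bx[1])),"axis err deg",np.degrees(B@R0[:,2])[:2],"w",s["gripper_width"])
cw=float(sys.argv[1]) if len(sys.argv)>1 else 15
out=float(sys.argv[2]) if len(sys.argv)>2 else 0
P,R=target(cw,out);d,w=delta(s,P,R);np.set_printoptions(precision=3,suppress=True);print("delta to",cw,out,d,w)
print("1mm in cm: x",x*.1,"y",y*.1,"a",a*.1,"1deg cw rad",-a*np.radians(1))
E
python3 st.py 15 -.008
```

```text
t 8.85 tip mm in valve [-1.63 -2.01  4.14] F [-2.55  0.38 -2.36] Mom [0.05 2.05 0.05] cw 15.00021663822846 axis err deg [-0.17 -0.18] w 0.012856164066354757
delta to 15.0 -0.008 [ 0.699 -0.012 -1.013] [ 0.002 -0.004  0.002]
1mm in cm: x [ 0.086 -0.022  0.047] y [0.025 0.097 0.   ] a [-0.045  0.012  0.088] 1deg cw rad [ 0.008 -0.002 -0.015]
```

```bash
python3 -m handwheel '[0.15,0.1,0,0,0,0, 0.3,0.1,-0.4,0,0,0, 0.5,0.05,-0.7,0,0,0, 0.7,0,-1,0,0,0, 0.7,0,-1,0,0,0]'; python3 st.py 15 -.02
```

```text
time_s: 9.35
tcp_pos: [0.6142, 0.1163, 0.3052]
eef_rot: [153.0, -6.7, 62.3]
contact_force: [-0.4, -0.1, -3.3]
gripper_width: 0.0134
t 9.35 tip mm in valve [-0.73 -0.62 -8.51] F [-1.85 -0.19 -2.81] Mom [-0.04  2.12  0.03] cw 14.992227998997373 axis err deg [-0.2  -0.22] w 0.013354074810635764
delta to 15.0 -0.02 [ 0.549 -0.128 -1.001] [ 0.003 -0.004  0.002]
1mm in cm: x [ 0.086 -0.022  0.047] y [0.025 0.097 0.   ] a [-0.045  0.012  0.088] 1deg cw rad [ 0.008 -0.002 -0.015]
```

```bash
python3 -m handwheel '[0.2,-0.02,-0.4,0,0,0, 0.4,-0.08,-0.75,0,0,0, 0.5,-0.12,-1,0,0,0, 0.5,-0.12,-1,0,0,0]'; python3 st.py 15 -.034
python3 - <<'E'
from h import *
from plant import viewer
crop(viewer.capture("scene"),295,170,80,65,9,"s8.png")
E
```

```text
time_s: 9.75
tcp_pos: [0.6192, 0.1149, 0.2945]
eef_rot: [153.0, -6.7, 62.3]
contact_force: [-0.0, 0.6, -2.8]
gripper_width: 0.013
t 9.75 tip mm in valve [ -1.32  -0.86 -20.37] F [-1.48  0.54 -2.42] Mom [0.04 2.15 0.03] cw 14.985705574420228 axis err deg [-0.24 -0.27] w 0.013032369929638151
delta to 15.0 -0.034 [ 0.693 -0.149 -1.167] [ 0.003 -0.005  0.002]
1mm in cm: x [ 0.086 -0.022  0.047] y [0.025 0.097 0.   ] a [-0.045  0.012  0.088] 1deg cw rad [ 0.008 -0.002 -0.015]
```

View pics/s8.png

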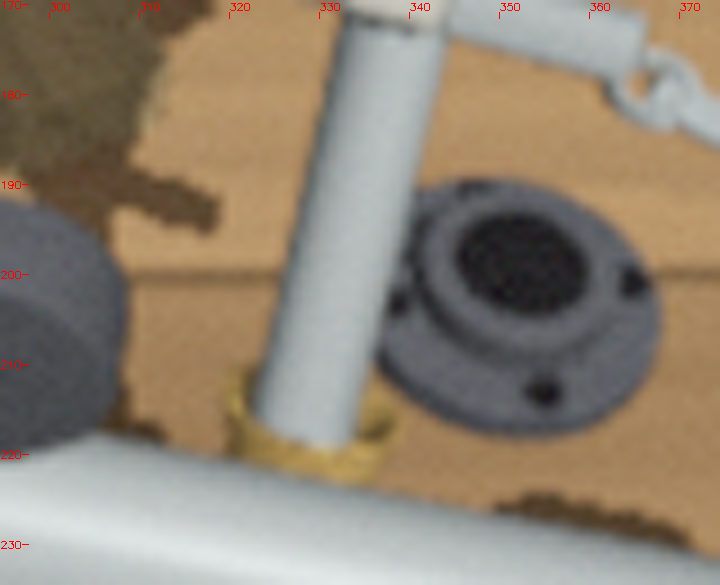

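```bash
python3 -m handwheel '[0.15,0,-0.3,0,0,0, 0.35,-0.05,-0.6,0,0,0, 0.5,-0.1,-0.9,0,0,0, 0.5,-0.1,-0.9,0,0,0]'; python3 st.py 15 -.041
```

```text
time_s: 10.2
tcp_pos: [0.6242, 0.1139, 0.2851]
eef_rot: [153.0, -6.7, 62.3]
contact_force: [-0.4, 1.0, -3.0]
gripper_width: 0.0133
t 10.2 tip mm in valve [ -1.19  -0.57 -31.  ] F [-2.    0.88 -2.32] Mom [ 0.33  2.39 -0.  ] cw 14.987268400166622 axis err deg [-0.26 -0.27] w 0.013314710169490974
delta to 15.0 -0.041 [ 0.507 -0.131 -0.854] [ 0.003 -0.005  0.002]
1mm in cm: x [ 0.086 -0.022  0.047] y [0.025 0.097 0.   ] a [-0.045  0.012  0.088] 1deg cw rad [ 0.008 -0.002 -0.015]
```

```bash
python3 -m handwheel '[0.15,-0.03,-0.25,0,0,0, 0.3,-0.06,-0.5,0,0,0, 0.4,-0.1,-0.7,0,0,0, 0.4,-0.1,-0.7,0,0,0]'; python3 st.py 15 -.045
```

```text
time_s: 10.6
tcp_pos: [0.6282, 0.1128, 0.2775]
eef_rot: [153.0, -6.6, 62.2]
contact_force: [-0.3, 1.6, -3.5]
gripper_width: 0.0135
t 10.6 tip mm in valve [ -1.2   -0.77 -39.65] F [-2.23  1.49 -2.81] Mom [0.44 2.37 0.  ] cw 14.974895844543266 axis err deg [-0.29 -0.3 ] w 0.013460556251699538
delta to 15.0 -0.045 [ 0.294 -0.063 -0.446] [ 0.003 -0.006  0.002]
1mm in cm: x [ 0.086 -0.022  0.047] y [0.025 0.097 0.   ] a [-0.045  0.012  0.088] 1deg cw rad [ 0.008 -0.002 -0.015]
```

```bash
python3 -m handwheel '[0.08,0.01,-0.13,0,0,0, 0.17,0.01,-0.27,0,0,0, 0.17,0.01,-0.27,0,0,0]'; python3 st.py 15 -.045; python3 -m handwheel '[0.09,-0.02,-0.17,0,0,0, 0.14,-0.03,-0.27,0,0,0, 0.14,-0.03,-0.27,0,0,0]'; python3 st.py 15 -.050
```

```text
time_s: 10.9
tcp_pos: [0.6299, 0.1128, 0.2746]
eef_rot: [153.0, -6.6, 62.2]
contact_force: [-1.2, 1.2, -2.7]
gripper_width: 0.0136
t 10.9 tip mm in valve [ -1.15  -0.35 -43.02] F [-2.51  0.86 -1.72] Mom [0.24 2.33 0.03] cw 14.97255662591306 axis err deg [-0.3  -0.31] w 0.013573417679526878
delta to 15.0 -0.045 [ 0.123 -0.066 -0.152] [ 0.004 -0.006  0.002]
1mm in cm: x [ 0.086 -0.022  0.047] y [0.025 0.097 0.   ] a [-0.045  0.012  0.088] 1deg cw rad [ 0.008 -0.002 -0.015]
time_s: 11.2
tcp_pos: [0.6318, 0.113, 0.2734]
eef_rot: [153.0, -6.7, 62.3]
contact_force: [-6.2, 1.9, 3.7]
gripper_width: 0.013
t 11.2 tip mm in valve [  0.17   0.54 -44.94] F [-3.97  0.29  6.28] Mom [ 0.2   3.22 -0.04] cw 14.978477240301265 axis err deg [-0.19 -0.22] w 0.013042368407675047
delta to 15.0 -0.05 [ 0.154 -0.146 -0.474] [ 0.003 -0.004  0.001]
1mm in cm: x [ 0.086 -0.022  0.047] y [0.025 0.097 0.   ] a [-0.045  0.012  0.088] 1deg cw rad [ 0.008 -0.002 -0.015]
```

```bash
python3 -m handwheel '[0.06,-0.01,-0.11,0.02,-0.005,-0.038, 0.06,-0.01,-0.11,0.04,-0.01,-0.077, 0.06,-0.01,-0.11,0.06,-0.015,-0.115, 0.06,-0.01,-0.11,0.06,-0.015,-0.115]'; python3 st.py 15 -.050;  python3 -m handwheel '[0.06,-0.01,-0.11,0.02,-0.005,-0.038, 0.06,-0.01,-0.11,0.04,-0.01,-0.077, 0.06,-0.01,-0.11,0.06,-0.015,-0.115, 0.06,-0.01,-0.11,0.06,-0.015,-0.115]'; python3 st.py 15 -.050
```

```text
time_s: 11.6
tcp_pos: [0.6328, 0.1134, 0.2738]
eef_rot: [153.9, -10.3, 55.5]
contact_force: [-6.8, 3.0, 5.6]
gripper_width: 0.0131
t 11.6 tip mm in valve [  1.23   1.46 -45.04] F [-3.87  1.23  8.39] Mom [0.15 3.55 0.01] cw 22.545821163787295 axis err deg [-0.13 -0.08] w 0.01308779916384658
delta to 15.0 -0.05 [ 0.055 -0.183 -0.509] [-0.059  0.013  0.117]
1mm in cm: x [ 0.086 -0.022  0.047] y [0.025 0.097 0.   ] a [-0.045  0.012  0.088] 1deg cw rad [ 0.008 -0.002 -0.015]
time_s: 12.0
tcp_pos: [0.6336, 0.1136, 0.2739]
eef_rot: [155.4, -13.6, 48.6]
contact_force: [-7.8, 2.6, 4.7]
gripper_width: 0.0134
t 12.0 tip mm in valve [  2.06   2.12 -45.22] F [-5.01  0.56  7.95] Mom [0.02 3.77 0.11] cw 30.120517353541253 axis err deg [-0.07  0.04] w 0.013400586318797612
delta to 15.0 -0.05 [-0.022 -0.203 -0.526] [-0.121  0.029  0.233]
1mm in cm: x [ 0.086 -0.022  0.047] y [0.025 0.097 0.   ] a [-0.045  0.012  0.088] 1deg cw rad [ 0.008 -0.002 -0.015]
```

```bash
python3 -m handwheel '[-0.11,-0.12,-0.18,0,0,0, -0.11,-0.12,-0.18,0.02,-0.005,-0.038, -0.11,-0.12,-0.18,0.04,-0.01,-0.077, -0.11,-0.12,-0.18,0.06,-0.015,-0.115, -0.11,-0.12,-0.18,0.06,-0.015,-0.115]'; python3 st.py 15 -.050
```

```text
time_s: 12.5
tcp_pos: [0.6329, 0.113, 0.2734]
eef_rot: [157.3, -16.8, 41.5]
contact_force: [-7.1, 2.2, 4.4]
gripper_width: 0.0134
t 12.5 tip mm in valve [  1.51   1.69 -45.44] F [-4.45  0.4   7.39] Mom [0.4  3.38 0.03] cw 37.679659148542 axis err deg [0.01 0.18] w 0.013355254896191939
delta to 15.0 -0.05 [ 0.049 -0.146 -0.472] [-0.183  0.046  0.348]
1mm in cm: x [ 0.086 -0.022  0.047] y [0.025 0.097 0.   ] a [-0.045  0.012  0.088] 1deg cw rad [ 0.008 -0.002 -0.015]
```

```bash
python3 -m handwheel '[-0.08,-0.1,-0.17,0.02,-0.005,-0.038, -0.08,-0.1,-0.17,0.04,-0.01,-0.077, -0.08,-0.1,-0.17,0.06,-0.015,-0.115, -0.08,-0.1,-0.17,0.06,-0.015,-0.115]'; python3 st.py 15 -.050
```

```text
time_s: 12.9
tcp_pos: [0.6324, 0.1124, 0.2723]
eef_rot: [159.6, -19.7, 34.2]
contact_force: [-2.6, 1.3, 0.4]
gripper_width: 0.0133
t 12.9 tip mm in valve [  0.85   1.15 -46.25] F [-2.31  0.62  1.72] Mom [0.49 2.56 0.01] cw 45.194546446730065 axis err deg [0.07 0.27] w 0.013286689636690106
delta to 15.0 -0.05 [ 0.099 -0.082 -0.363] [-0.244  0.062  0.463]
1mm in cm: x [ 0.086 -0.022  0.047] y [0.025 0.097 0.   ] a [-0.045  0.012  0.088] 1deg cw rad [ 0.008 -0.002 -0.015]
```

```bash
python3 -m handwheel '[-0.08,-0.1,-0.17,0.02,-0.005,-0.038, -0.08,-0.1,-0.17,0.04,-0.01,-0.077, -0.08,-0.1,-0.17,0.06,-0.015,-0.115, -0.08,-0.1,-0.17,0.06,-0.015,-0.115]'; python3 st.py 15 -.050
```

```text
time_s: 13.3
tcp_pos: [0.6316, 0.1113, 0.2705]
eef_rot: [162.3, -22.1, 26.6]
contact_force: [-0.4, 0.9, -3.4]
gripper_width: 0.0132
t 13.3 tip mm in valve [ -0.37  -0.06 -47.6 ] F [-2.15  0.77 -2.66] Mom [0.32 2.16 0.07] cw 52.64448664739701 axis err deg [0.09 0.29] w 0.013197975106339504
delta to 15.0 -0.05 [ 0.176  0.027 -0.184] [-0.303  0.077  0.578]
1mm in cm: x [ 0.086 -0.022  0.047] y [0.025 0.097 0.   ] a [-0.045  0.012  0.088] 1deg cw rad [ 0.008 -0.002 -0.015]
```

```bash
python3 -m handwheel '[0.09,-0.02,-0.17,0,0,0, 0.16,-0.04,-0.31,0,0,0, 0.23,-0.06,-0.44,0,0,0, 0.23,-0.06,-0.44,0,0,0]'; python3 st.py 50 -.060
```

```text
time_s: 13.7
tcp_pos: [0.6339, 0.1105, 0.2656]
eef_rot: [162.2, -22.1, 26.6]
contact_force: [0.1, 1.0, -4.5]
gripper_width: 0.0135
t 13.7 tip mm in valve [ -0.65  -0.36 -53.04] F [-2.19  1.02 -3.89] Mom [0.23 2.29 0.07] cw 52.613982036409006 axis err deg [0.06 0.25] w 0.01351878949662721
delta to 50.0 -0.06 [ 0.407 -0.009 -0.577] [-0.024  0.007  0.038]
1mm in cm: x [ 0.086 -0.022  0.047] y [0.025 0.097 0.   ] a [-0.045  0.012  0.088] 1deg cw rad [ 0.008 -0.002 -0.015]
```

Dropping into the slot with no resistance. Continuing towards the shoulder.

```bash
python3 -m handwheel '[0.09,-0.02,-0.17,0,0,0, 0.16,-0.04,-0.31,0,0,0, 0.18,-0.05,-0.35,0,0,0, 0.18,-0.05,-0.35,0,0,0]'; python3 st.py 50 -.060;python3 -m handwheel '[0.09,-0.02,-0.17,0,0,0, 0.14,-0.03,-0.26,0,0,0, 0.14,-0.03,-0.26,0,0,0]'; python3 st.py 50 -.060
```

```text
time_s: 14.1
tcp_pos: [0.6356, 0.1099, 0.2619]
eef_rot: [162.2, -22.1, 26.6]
contact_force: [0.6, 0.9, -3.8]
gripper_width: 0.0131
t 14.1 tip mm in valve [ -0.74  -0.49 -57.16] F [-1.42  1.01 -3.5 ] Mom [0.25 2.36 0.06] cw 52.61327783461433 axis err deg [0.05 0.24] w 0.013098575930402595
delta to 50.0 -0.06 [ 0.228  0.048 -0.21 ] [-0.024  0.007  0.038]
1mm in cm: x [ 0.086 -0.022  0.047] y [0.025 0.097 0.   ] a [-0.045  0.012  0.088] 1deg cw rad [ 0.008 -0.002 -0.015]
time_s: 14.4
tcp_pos: [0.6377, 0.1102, 0.2611]
eef_rot: [162.2, -22.2, 26.7]
contact_force: [-6.7, 1.6, 5.8]
gripper_width: 0.0131
t 14.4 tip mm in valve [  0.83   0.46 -58.79] F [-3.37 -0.15  8.4 ] Mom [0.07 3.25 0.05] cw 52.61563258341889 axis err deg [0.18 0.33] w 0.013053107716361763
delta to 50.0 -0.06 [ 0.026  0.022 -0.127] [-0.025  0.01   0.038]
1mm in cm: x [ 0.086 -0.022  0.047] y [0.025 0.097 0.   ] a [-0.045  0.012  0.088] 1deg cw rad [ 0.008 -0.002 -0.015]
```

```bash
python3 -m handwheel '[-0.1,-0.03,-0.07,0,0,0, -0.1,-0.03,-0.07,0.02,-0.005,-0.038, -0.1,-0.03,-0.07,0.04,-0.01,-0.077, -0.1,-0.03,-0.07,0.06,-0.015,-0.115, -0.1,-0.03,-0.07,0.08,-0.02,-0.154, -0.1,-0.03,-0.07,0.08,-0.02,-0.154]'; python3 st.py 90 -.0585
```

```text
time_s: 15.0
tcp_pos: [0.637, 0.1103, 0.2609]
eef_rot: [166.4, -25.0, 16.2]
contact_force: [-2.1, 2.4, -0.5]
gripper_width: 0.0131
t 15.0 tip mm in valve [  0.3    0.48 -58.63] F [-2.53  1.84  0.8 ] Mom [0.56 2.46 0.09] cw 62.63845251153768 axis err deg [0.27 0.38] w 0.013072534226314885
delta to 90.0 -0.0585 [0.028 0.03  0.026] [ 0.214 -0.048 -0.424]
1mm in cm: x [ 0.086 -0.022  0.047] y [0.025 0.097 0.   ] a [-0.045  0.012  0.088] 1deg cw rad [ 0.008 -0.002 -0.015]
```

```bash
python3 -m handwheel '[0,-0.04,-0.05,0.02,-0.005,-0.038, 0,-0.04,-0.05,0.04,-0.01,-0.077, 0,-0.04,-0.05,0.06,-0.015,-0.115, 0,-0.04,-0.05,0.08,-0.02,-0.154, 0,-0.04,-0.05,0.08,-0.02,-0.154]'; python3 st.py 90 -.0585
```

```text
time_s: 15.5
tcp_pos: [0.6372, 0.1101, 0.261]
eef_rot: [171.2, -27.1, 5.3]
contact_force: [-3.3, 2.6, 2.6]
gripper_width: 0.0133
t 15.5 tip mm in valve [  0.78   0.43 -58.7 ] F [-2.18  1.75  4.07] Mom [0.31 2.57 0.2 ] cw 72.60042142779764 axis err deg [0.36 0.4 ] w 0.013307712733145113
delta to 90.0 -0.0585 [0.003 0.045 0.018] [ 0.135 -0.027 -0.271]
1mm in cm: x [ 0.086 -0.022  0.047] y [0.025 0.097 0.   ] a [-0.045  0.012  0.088] 1deg cw rad [ 0.008 -0.002 -0.015]
```

```bash
python3 -m handwheel '[0,-0.04,-0.05,0.02,-0.005,-0.038, 0,-0.04,-0.05,0.04,-0.01,-0.077, 0,-0.04,-0.05,0.06,-0.015,-0.115, 0,-0.04,-0.05,0.08,-0.02,-0.154, 0,-0.04,-0.05,0.08,-0.02,-0.154]'; python3 st.py 90 -.0585
```

```text
time_s: 16.0
tcp_pos: [0.6374, 0.1099, 0.2611]
eef_rot: [176.4, -28.2, -5.8]
contact_force: [-4.8, 1.6, 2.8]
gripper_width: 0.0133
t 16.0 tip mm in valve [  1.31   0.24 -58.68] F [-3.17  0.35  4.82] Mom [0.15 2.65 0.21] cw 82.53484109661532 axis err deg [0.45 0.39] w 0.013311801606926993
delta to 90.0 -0.0585 [-0.019  0.069  0.002] [ 0.056 -0.006 -0.118]
1mm in cm: x [ 0.086 -0.022  0.047] y [0.025 0.097 0.   ] a [-0.045  0.012  0.088] 1deg cw rad [ 0.008 -0.002 -0.015]
```

```bash
python3 -m handwheel '[-0.06,-0.02,-0.08,0.019,-0.002,-0.039, -0.06,-0.02,-0.08,0.037,-0.004,-0.079, -0.06,-0.02,-0.08,0.056,-0.006,-0.118, -0.06,-0.02,-0.08,0.056,-0.006,-0.118]'; python3 st.py 95 -.0585
```

```text
time_s: 16.4
tcp_pos: [0.6373, 0.11, 0.261]
eef_rot: [180.0, -28.1, -14.2]
contact_force: [-3.1, 1.1, 3.9]
gripper_width: 0.0132
t 16.4 tip mm in valve [  0.24  -0.48 -58.69] F [-1.02  0.27  4.93] Mom [0.18 2.03 0.18] cw 89.90049264063133 axis err deg [0.07 0.05] w 0.013249150626534057
delta to 95.0 -0.0585 [-0.001  0.06   0.013] [ 0.04  -0.009 -0.079]
1mm in cm: x [ 0.086 -0.022  0.047] y [0.025 0.097 0.   ] a [-0.045  0.012  0.088] 1deg cw rad [ 0.008 -0.002 -0.015]
```

```bash
python3 -m handwheel '[0,-0.01,-0.05,0.012,-0.003,-0.023, 0,-0.01,-0.05,0.024,-0.006,-0.046, 0,-0.01,-0.05,0.024,-0.006,-0.046]'; python3 st.py 95 -.0585
```

```text
time_s: 16.7
tcp_pos: [0.6374, 0.1099, 0.2611]
eef_rot: [-178.4, -28.1, -17.6]
contact_force: [-4.3, 1.4, 5.6]
gripper_width: 0.0133
t 16.7 tip mm in valve [  0.49  -0.49 -58.75] F [-1.42  0.28  7.04] Mom [-0.06  2.18  0.18] cw 92.91772399525817 axis err deg [0.11 0.07] w 0.013334057270935198
delta to 95.0 -0.0585 [-0.017  0.071  0.01 ] [ 0.016 -0.002 -0.033]
1mm in cm: x [ 0.086 -0.022  0.047] y [0.025 0.097 0.   ] a [-0.045  0.012  0.088] 1deg cw rad [ 0.008 -0.002 -0.015]
```

```bash
python3 -m handwheel '[0,-0.01,-0.05,0.012,-0.003,-0.023, 0,-0.01,-0.05,0.024,-0.006,-0.046, 0,-0.01,-0.05,0.024,-0.006,-0.046]'; python3 st.py 95 -.0585
```

```text
time_s: 17.0
tcp_pos: [0.6375, 0.1097, 0.2612]
eef_rot: [-176.7, -28.0, -21.0]
contact_force: [-3.4, 0.5, 5.6]
gripper_width: 0.0135
t 17.0 tip mm in valve [  0.76  -0.52 -58.73] F [-0.4  -0.32  6.59] Mom [-0.04  2.37  0.22] cw 95.93617173910042 axis err deg [0.15 0.1 ] w 0.013467224780806529
delta to 95.0 -0.0585 [-0.029  0.084  0.001] [-0.008  0.005  0.014]
1mm in cm: x [ 0.086 -0.022  0.047] y [0.025 0.097 0.   ] a [-0.045  0.012  0.088] 1deg cw rad [ 0.008 -0.002 -0.015]
```

```bash
python3 -m handwheel '[0,0,-0.04,0.012,-0.003,-0.023, 0,0,-0.04,0.02,-0.005,-0.038, 0,0,-0.04,0.02,-0.005,-0.038]'; python3 st.py 95 -.0585
```

```text
time_s: 17.3
tcp_pos: [0.6376, 0.1097, 0.2612]
eef_rot: [-175.4, -27.8, -23.8]
contact_force: [-6.1, 0.6, 5.0]
gripper_width: 0.0132
t 17.3 tip mm in valve [  0.9   -0.44 -58.74] F [-2.99 -0.98  7.28] Mom [-0.12  2.44  0.6 ] cw 98.39210689854222 axis err deg [0.19 0.12] w 0.013204649533865024
delta to 95.0 -0.0585 [-0.035  0.082 -0.001] [-0.028  0.01   0.051]
1mm in cm: x [ 0.086 -0.022  0.047] y [0.025 0.097 0.   ] a [-0.045  0.012  0.088] 1deg cw rad [ 0.008 -0.002 -0.015]
```

Run:
```python
from h import *
from plant import viewer
for n in("scene","top"):
    c=viewer.capture(n);np.savez(f"{n}4.npz",**{k:np.array(v) for k,v in c.items()})
crop(load("scene4.npz"),280,130,110,100,6,"s9.png");crop(load("top4.npz"),160,100,100,85,7,"t9.png")
```

```text
(no output)
```

View pics/s9.png

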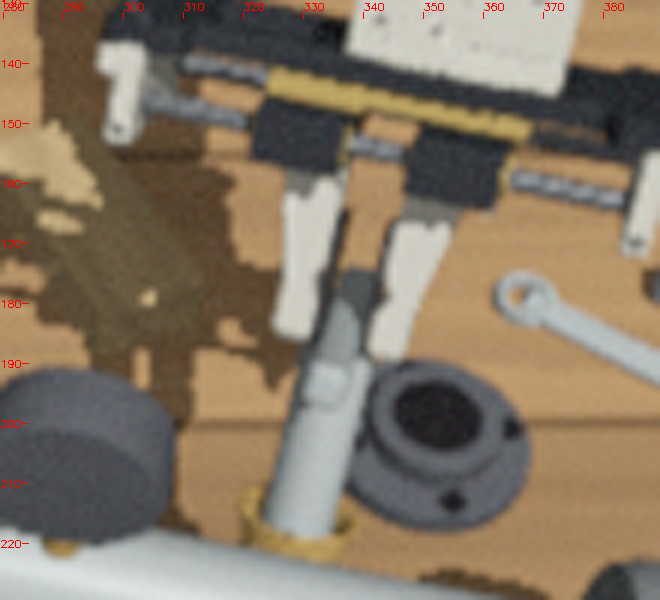

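View pics/t9.png

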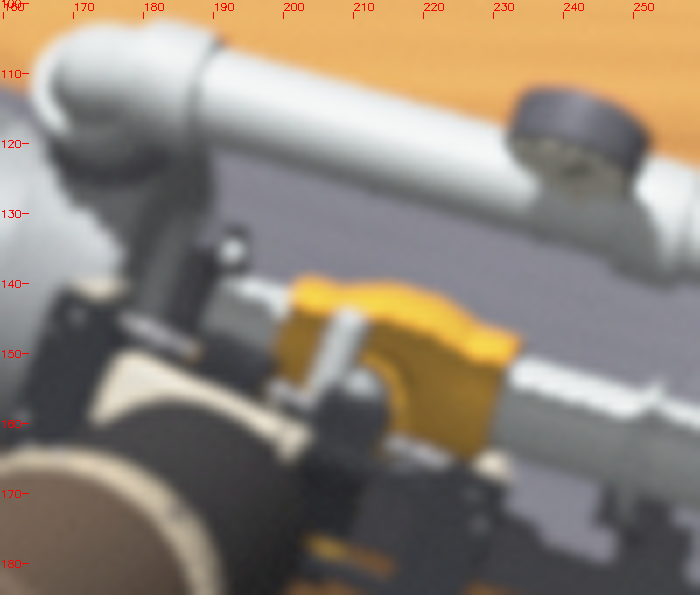

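```bash
python3 -m handwheel '[-0.03,0.02,-0.05,0.008,-0.002,-0.015, -0.03,0.02,-0.05,0.012,-0.003,-0.023, -0.03,0.02,-0.05,0.012,-0.003,-0.023]'; python3 st.py 95 -.0585
```

```text
time_s: 17.7
tcp_pos: [0.6374, 0.1099, 0.2611]
eef_rot: [-174.7, -27.8, -25.4]
contact_force: [-4.0, -0.1, 6.4]
gripper_width: 0.0131
t 17.7 tip mm in valve [  0.74  -0.39 -58.7 ] F [-0.43 -1.1   7.48] Mom [-0.26  2.15  0.77] cw 99.79868973049992 axis err deg [0.23 0.12] w 0.013098745849678328
delta to 95.0 -0.0585 [-0.013  0.07   0.007] [-0.039  0.014  0.073]
1mm in cm: x [ 0.086 -0.022  0.047] y [0.025 0.097 0.   ] a [-0.045  0.012  0.088] 1deg cw rad [ 0.008 -0.002 -0.015]
```

```bash
python3 -m handwheel '[0,0,-0.02,-0.015,0.004,0.028, 0,0,-0.02,-0.03,0.007,0.056, 0,0,-0.02,-0.036,0.009,0.068, 0,0,-0.02,-0.036,0.009,0.068]'; python3 st.py 90 -.0585
```

```text
time_s: 18.1
tcp_pos: [0.6374, 0.1098, 0.2611]
eef_rot: [-177.0, -28.1, -20.4]
contact_force: [-4.3, 0.4, 5.5]
gripper_width: 0.0134
t 18.1 tip mm in valve [  0.83  -0.45 -58.73] F [-1.17 -0.63  6.82] Mom [-0.04  2.24  0.09] cw 95.38131127753063 axis err deg [0.24 0.09] w 0.013358782883217894
delta to 90.0 -0.0585 [-0.019  0.072  0.007] [-0.043  0.015  0.082]
1mm in cm: x [ 0.086 -0.022  0.047] y [0.025 0.097 0.   ] a [-0.045  0.012  0.088] 1deg cw rad [ 0.008 -0.002 -0.015]
```

```bash
python3 -m handwheel '[0,0,0,-0.012,0.003,0.023, 0,0,0,-0.02,0.005,0.038, 0,0,0,-0.02,0.005,0.038]'; python3 st.py 90 -.0585
```

```text
time_s: 18.4
tcp_pos: [0.6374, 0.1099, 0.2611]
eef_rot: [-178.4, -28.2, -17.6]
contact_force: [-3.1, 1.0, 4.4]
gripper_width: 0.0131
t 18.4 tip mm in valve [  0.83  -0.45 -58.74] F [-0.83  0.24  5.43] Mom [0.02 2.21 0.01] cw 92.86936267427474 axis err deg [0.24 0.09] w 0.01310517919542286
delta to 90.0 -0.0585 [-0.019  0.071  0.008] [-0.023  0.01   0.043]
1mm in cm: x [ 0.086 -0.022  0.047] y [0.025 0.097 0.   ] a [-0.045  0.012  0.088] 1deg cw rad [ 0.008 -0.002 -0.015]
```

```bash
python3 -m handwheel '[0,0,0,0,0,0, 0,0,0,0,0,0, 0,0,0,0,0,0, 0,0,0,0,0,0, 0,0,0,0,0,0]' 140; python3 st.py 90 -.0585; python3 -m handwheel '[-0.2,0.06,0.45,0,0,0, -0.7,0.18,1.3,0,0,0, -1.4,0.35,2.7,0,0,0, -2.3,0.6,4.4,0,0,0, -3.6,0.9,7,0,0,0, -5,1.3,9.6,0,0,0]'; python3 st.py
```

```text
time_s: 18.9
tcp_pos: [0.6374, 0.1097, 0.2608]
eef_rot: [-178.4, -28.2, -17.6]
contact_force: [0.9, -0.3, -0.3]
gripper_width: 0.0392
t 18.9 tip mm in valve [  0.66  -0.66 -58.97] F [ 0.69 -0.1  -0.69] Mom [-0.02  1.56  0.02] cw 92.87231773199407 axis err deg [0.23 0.06] w 0.03924784084532961
delta to 90.0 -0.0585 [-0.015  0.086  0.034] [-0.023  0.01   0.044]
1mm in cm: x [ 0.086 -0.022  0.047] y [0.025 0.097 0.   ] a [-0.045  0.012  0.088] 1deg cw rad [ 0.008 -0.002 -0.015]
time_s: 19.5
tcp_pos: [0.5865, 0.1227, 0.3582]
eef_rot: [-178.4, -28.2, -17.6]
contact_force: [0.9, 0.3, 0.9]
gripper_width: 0.0394
t 19.5 tip mm in valve [-0.1  -0.66 51.68] F [1.12 0.5  0.39] Mom [0.13 1.46 0.01] cw 92.88297665183849 axis err deg [0.2  0.07] w 0.03935313182423892
delta to 15 0 [ 2.418 -0.532 -4.537] [-0.621  0.16   1.199]
1mm in cm: x [ 0.086 -0.022  0.047] y [0.025 0.097 0.   ] a [-0.045  0.012  0.088] 1deg cw rad [ 0.008 -0.002 -0.015]
```

Retract clear of the view so the result can be inspected.

```bash
python3 -m handwheel '[-3,1,4,0,0,0, -6,3,6,0,0,0, -9,6,6,0,0,0, -10,10,6,0,0,0, -11,14,6,0,0,0, -12,18,6,0,0,0, -12,22,6,0,0,0, -12,25,6,0,0,0]'
python3 - <<'E'
from h import *
from plant import viewer
for n in("scene","top"):
    c=viewer.capture(n);np.savez(f"{n}5.npz",**{k:np.array(v) for k,v in c.items()})
    cv2.imwrite(f"pics/{n}5.png",cv2.resize(c["img"][:,:,::-1],(800,600)))
crop(load("scene5.npz"),290,140,90,95,6,"s10.png");crop(load("top5.npz"),180,120,90,65,8,"t10.png")
x,y,a=axes(-14.3)
for cn in("scene5.npz","top5.npz"):
    c=load(cn);b=M+a*.081
    print(cn,"pred bar top ends at 90:",proj(c,b+.055*x),proj(c,b-.055*x))
E
```

```text
time_s: 20.3
tcp_pos: [0.4654, 0.375, 0.4189]
eef_rot: [-178.3, -28.1, -17.5]
contact_force: [1.4, 0.1, 0.5]
gripper_width: 0.0393
scene5.npz pred bar top ends at 90: [338.20394495 190.19760068] [337.96294612 171.4898455 ]
top5.npz pred bar top ends at 90: [207.35585287 143.60932743] [199.1608792  178.71081336]
```

View pics/s10.png

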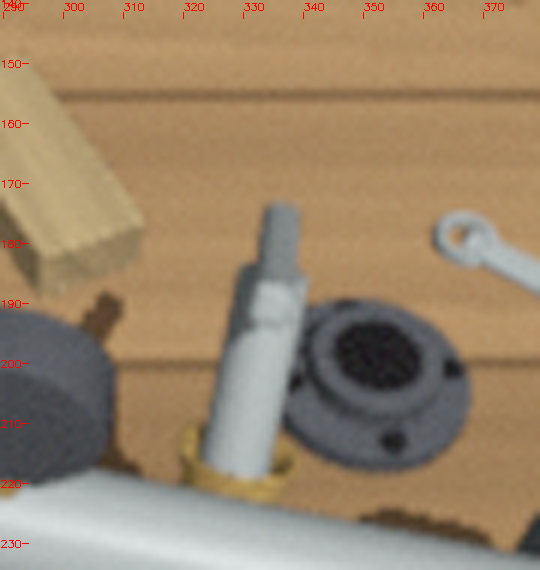

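View pics/t10.png

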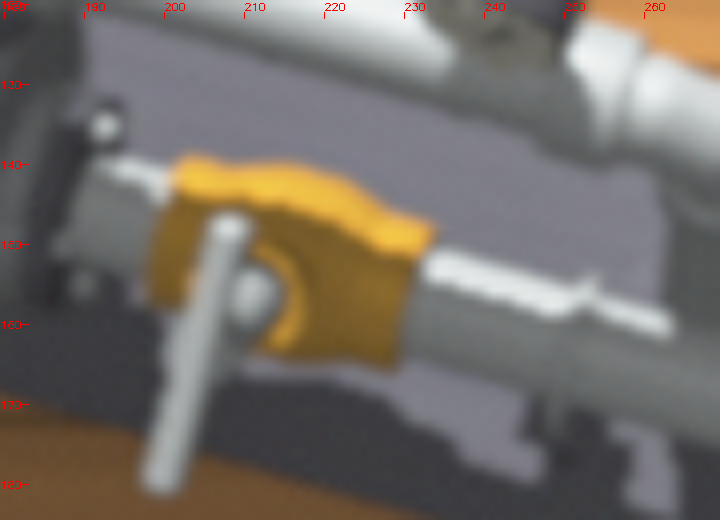

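View pics/top5.png

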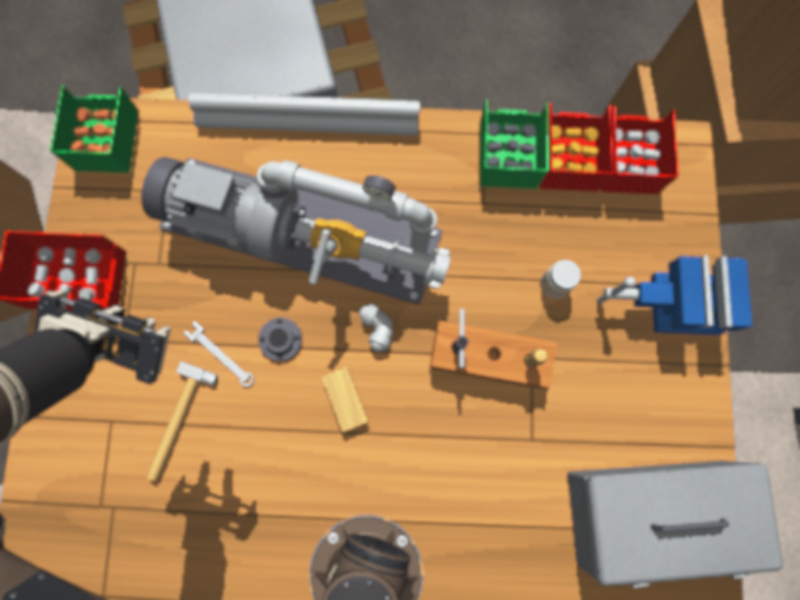

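Run:
```python
from h import *
np.set_printoptions(precision=2,suppress=True)
crop(load("scene5.npz"),318,168,30,55,11,"s11.png");crop(load("top5.npz"),192,140,28,45,13,"t11.png")
s=load("scene5.npz");t=load("top5.npz");x,y,a=axes(-14.3)
for tilt in(0,3,5):
  d=np.radians(tilt);piv=M-a*.030
  a2=a*np.cos(d)-x*np.sin(d);x2=x*np.cos(d)+a*np.sin(d)
  for lift in(0,.005,.014):
    tipb=M-a*.057+a*lift; cb=piv+a2*(.030+.073+lift)
    for nm,c,off in(("s",s,(-1.5,1.4)),("t",t,(0,0))):
      print(tilt,lift,nm,"near top",proj(c,cb+.055*x2+.008*a2)+off,"near bot",proj(c,cb+.055*x2-.008*a2)+off,"far top",proj(c,cb-.055*x2+.008*a2)+off)
```

```text
0 0 s near top [336.7 191.6] near bot [334.97 198.84] far top [336.46 172.89]
0 0 t near top [207.36 143.61] near bot [208.66 142.88] far top [199.16 178.71]
0 0.005 s near top [337.25 189.3 ] near bot [335.51 196.59] far top [336.94 170.83]
0 0.005 t near top [206.94 143.84] near bot [208.25 143.1 ] far top [198.72 179.09]
0 0.014 s near top [338.25 185.14] near bot [336.49 192.51] far top [337.81 167.1 ]
0 0.014 t near top [206.19 144.27] near bot [207.52 143.52] far top [197.93 179.77]
3 0 s near top [336.99 189.22] near bot [335.26 196.6 ] far top [336.16 173.28]
3 0 t near top [206.68 145.67] near bot [208.05 144.63] far top [199.01 180.26]
3 0.005 s near top [337.53 186.89] near bot [335.8  194.31] far top [336.64 171.2 ]
3 0.005 t near top [206.24 145.99] near bot [207.63 144.95] far top [198.56 180.72]
3 0.014 s near top [338.52 182.66] near bot [336.77 190.15] far top [337.5  167.44]
3 0.014 t near top [205.45 146.59] near bot [206.85 145.54] far top [197.73 181.56]
5 0 s near top [337.15 187.72] near bot [335.44 195.17] far top [335.95 173.61]
5 0 t near top [206.24 147.06] near bot [207.66 145.83] far top [198.93 181.25]
5 0.005 s near top [337.69 185.36] near bot [335.97 192.86] far top [336.42 171.53]
5 0.005 t near top [205.78 147.45] near bot [207.22 146.21] far top [198.47 181.76]
5 0.014 s near top [338.68 181.1 ] near bot [336.94 188.66] far top [337.27 167.76]
5 0.014 t near top [204.96 148.16] near bot [206.42 146.9 ] far top [197.62 182.7 ]
```

View pics/s11.png

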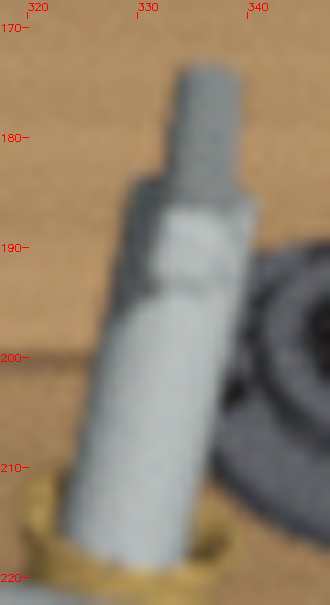

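View pics/t11.png

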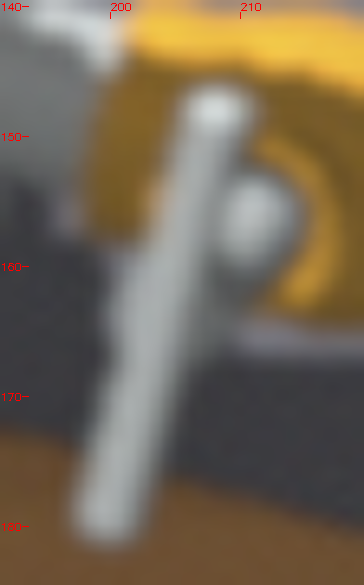

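Run:
```python
from plant import r,sensors
s=sensors.get_state();print(s["time_s"],s["contact_force"])
print(r.close_job())
```

```text
20.4 [-1.24262652 -0.37951723 -0.18617054]
the job is handed in; nothing more can be done
None
```

The suction valve is shut: the key stands home in the spindle with its bar across the pipe, and the gripper is open and clear. The job was handed in at 20.4 s.

**What I did**
- I gripped the key by its bar. The first close jammed at 22 mm, on what I took to be the top of the shank, so I opened, raised the gripper 3 mm and gripped the bar itself.
- I slid the key down the leaning sleeve, met the spindle face with about 8 N, and swept clockwise. The blade began to drop at about 45 to 52 degrees and then sank freely, 14 mm below the face, until its shoulder seated.
- I turned it clockwise at a steady 0.2 N m until the torque rose to between 0.6 and 0.8 N m at the stop. I then backed off only within the blade's play, down to zero torque, and let go.

**Last checks**
- **Home depth:** in both pictures the bar's far end is where it should be with the key home, to about 1 mm.
- **Bar angle:** it measures about 2 to 3 degrees past square. My estimate of the pipe's direction is itself only good to 1 or 2 degrees.
- **Lean:** after release the key settled about 5 degrees further towards the robot, within its clearance in the sleeve. I left it there.
- **Camera disagreement:** the scene camera sat about 1.5 pixels off the robot's own pose, and I corrected for that.
- **Everything else:** in the last top picture the other two tools and the loose things look unmoved. I checked that by eye only.

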